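# Tip a batch of turned pins into a tote and gather them in one corner

### The job

Take the metal scoop by its grip and tip its four loose turned pins into the small grey open tote without losing any, then lay the empty scoop flat on the bench again and let go of it. Now pick the tote up by its rim, well clear of the bench, and tilt it until all four pins have slid together into one corner of its floor (any corner), where they can be counted at a glance. Finish still holding the tote up, tilted and steady, with the pins in that corner; do not put it down, and leave the other things on the bench where they are.

Things in the scene. Friction and masses are not known exactly. Their poses are not given: they have to be found in the camera images.
- scoop: bench scoop, bare folded sheet metal with a black grip. Flat smooth pan open at the front, local x -56 to +53, 72 wide, floor 3 thick, sides 16 to 33 high, rear wall 34. Grip: bar along x (+64 to +164), 18 wide, 20 high, centre line at z +42. Origin: underside, mid-pan; -x the open front where pins leave, z up. 0.18 kg. Pins slide from about 15 degrees of slope.
- scoop_lip (a point): middle of the scoop's open front edge, on the pan's floor (local x -56, z +3)
- scoop_grip (a point): point on the centre line of the scoop's grip to pinch from above across its 18 width (local x +90, z +42)
- tote: small plain grey plastic tote, open top, 126 (x) x 176 (y) x 60 high. Floor inside 104 x 154, at z +5. All round the top a solid rim, 11 wide, z +46 to +60, flush with the walls inside: middle lines at x = +-57.5 (long sides) and y = +-82.5; pinch it from above. Origin: middle of the underside; card holder faces -x; z up. 0.2 kg. Smooth: pins slide from about 15 degrees.
- corner_fl (a point): inside corner of the tote's floor at local x -52, y +77, z +5
- corner_fr (a point): inside corner of the tote's floor at local x -52, y -77, z +5
- corner_bl (a point): inside corner of the tote's floor at local x +52, y +77, z +5
- corner_br (a point): inside corner of the tote's floor at local x +52, y -77, z +5
- pin_1: one of the four loose turned steel pins that stand in the scoop at the start: a round stepped pin 25 tall, head 13.6 diameter and 8 thick, then 9 diameter, then a stem 5.4 diameter; 19 g. Origin at the middle of the head's flat end, z along the pin towards the stem. (Like pins in the blue bin and the green tray are not part of the job.)
- pin_2: one of the four loose turned steel pins that stand in the scoop at the start: a round stepped pin 25 tall, head 13.6 diameter and 8 thick, then 9 diameter, then a stem 5.4 diameter; 19 g. Origin at the middle of the head's flat end, z along the pin towards the stem. (Like pins in the blue bin and the green tray are not part of the job.)
- pin_3: one of the four loose turned steel pins that stand in the scoop at the start: a round stepped pin 25 tall, head 13.6 diameter and 8 thick, then 9 diameter, then a stem 5.4 diameter; 19 g. Origin at the middle of the head's flat end, z along the pin towards the stem. (Like pins in the blue bin and the green tray are not part of the job.)
- pin_4: one of the four loose turned steel pins that stand in the scoop at the start: a round stepped pin 25 tall, head 13.6 diameter and 8 thick, then 9 diameter, then a stem 5.4 diameter; 19 g. Origin at the middle of the head's flat end, z along the pin towards the stem. (Like pins in the blue bin and the green tray are not part of the job.)
- vee_block: ground steel V-block, 50 x 48 x 42, loose, on the brown mat at the back; a bystander. Origin: middle of its underside
- plug_gauge: plug gauge lying on the brown mat at the back, 22 x 122 x 19, loose; a bystander. Origin: middle of its underside

How it is judged:
On the way, in this order (a step that is already met when the one before it is completed fails the run):
1. the scoop is held nose down over the tote (angle between scoop's own z axis and vertical above 0.3 rad and horizontal distance between scoop_lip and tote below 0.09 m and height (world z) of scoop_lip above 0.035 m), for 0.05 s.
2. all four pins lie in the tote, which stands on the bench (x of pin_1 in the frame of tote between -0.055 and 0.055 m and y of pin_1 in the frame of tote between -0.08 and 0.08 m and z of pin_1 in the frame of tote between 0 and 0.05 m and x of pin_2 in the frame of tote between -0.055 and 0.055 m and y of pin_2 in the frame of tote between -0.08 and 0.08 m and z of pin_2 in the frame of tote between 0 and 0.05 m and x of pin_3 in the frame of tote between -0.055 and 0.055 m and y of pin_3 in the frame of tote between -0.08 and 0.08 m and z of pin_3 in the frame of tote between 0 and 0.05 m and x of pin_4 in the frame of tote between -0.055 and 0.055 m and y of pin_4 in the frame of tote between -0.08 and 0.08 m and z of pin_4 in the frame of tote between 0 and 0.05 m and angle between tote's own z axis and vertical below 0.12 rad and height (world z) of tote below 0.012 m), for 0.2 s.
3. the empty scoop lies flat on the bench and is let go (angle between scoop's own z axis and vertical below 0.12 rad and height (world z) of scoop between -0.01 and 0.012 m and contact force between the fingers and scoop below 0.1 N and x of pin_1 in the frame of tote between -0.055 and 0.055 m and y of pin_1 in the frame of tote between -0.08 and 0.08 m and z of pin_1 in the frame of tote between 0 and 0.05 m and x of pin_2 in the frame of tote between -0.055 and 0.055 m and y of pin_2 in the frame of tote between -0.08 and 0.08 m and z of pin_2 in the frame of tote between 0 and 0.05 m and x of pin_3 in the frame of tote between -0.055 and 0.055 m and y of pin_3 in the frame of tote between -0.08 and 0.08 m and z of pin_3 in the frame of tote between 0 and 0.05 m and x of pin_4 in the frame of tote between -0.055 and 0.055 m and y of pin_4 in the frame of tote between -0.08 and 0.08 m and z of pin_4 in the frame of tote between 0 and 0.05 m), for 0.2 s.
At the end, for the whole second after the job is handed in: The gripper holds the tote still in the air, every floor corner 30 mm or more above the bench, clear of the scoop, tilted 0.35 to 1.3 rad, all four pins at rest within 75 mm of the same inside floor corner; the scoop lies flat on the bench, let go (((distance between each of pin_1, pin_2, pin_3, pin_4 and corner_fl below 0.075 m and z of each of pin_1, pin_2, pin_3, pin_4 in the frame of tote below 0.06 m) or (distance between each of pin_1, pin_2, pin_3, pin_4 and corner_fr below 0.075 m and z of each of pin_1, pin_2, pin_3, pin_4 in the frame of tote below 0.06 m) or (distance between each of pin_1, pin_2, pin_3, pin_4 and corner_bl below 0.075 m and z of each of pin_1, pin_2, pin_3, pin_4 in the frame of tote below 0.06 m) or (distance between each of pin_1, pin_2, pin_3, pin_4 and corner_br below 0.075 m and z of each of pin_1, pin_2, pin_3, pin_4 in the frame of tote below 0.06 m)) and angle between tote's own z axis and vertical between 0.35 and 1.3 rad and height (world z) of each of corner_fl, corner_fr, corner_bl, corner_br above 0.03 m and contact force between the fingers and tote above 1 N and contact force between each of tote, the fingers and scoop below 0.1 N and linear speed of tote below 0.03 m/s and angular speed of tote below 0.3 rad/s and linear speed of each of pin_1, pin_2, pin_3, pin_4 below 0.05 m/s and angle between scoop's own z axis and vertical below 0.12 rad and height (world z) of scoop between -0.01 and 0.012 m); the arm keeps its last pose, push and grip.
It fails at once if the V-block is disturbed (moved more than 30 mm) (distance of vee_block from where it was at the start of the episode above 0.03 m).
It fails at once if the plug gauge is disturbed (moved more than 30 mm) (distance of plug_gauge from where it was at the start of the episode above 0.03 m).
It also fails if it takes over 64 s, if anything falls off the work surface, if the arm or the gripper's body presses on something with over 40 N, if the wrist force passes 120 N, or if a joint passes its speed limit or range.

### The arm

A 7-joint arm with a two-finger parallel gripper is mounted at the origin on a cart in front of the work surface, level with it; the furniture and walls round the work are solid. World frame = base frame: x ahead of the robot, y to its left, z up, the work surface at z = 0. Lengths are in m, angles in rad, forces in N, time in s.
With the tool pointing down it reaches from about 0.425 to 0.875 m from the base axis. Payload 4.7 kg.
Tool frame: the origin (TCP) lies between the finger pads; the fingertips stand 22 mm ahead of it and the grasp point (between the pads) lies 3 mm ahead of it; z points along the fingers, y is the line along which they close (so a half turn about z gives the same grasp; the last joint's range is limited). The gripper opens to 87 mm and grips with 3 to 60 N. Pads are 19 mm wide; open, the fingers measure 117 mm over their backs; the gripper's body (75 mm by 190 mm) begins 51 mm behind the grasp point.
Start: joints at [-1.139, 0.321, -0.07, 1.45, 0.023, 1.371, -0.057], TCP at [0.264, 0.594, 0.211] pointing down, gripper open.
Joint ranges: [-2.86, 2.86], [-0.3, 2.09], [-1.38, 1.24], [0.06, 2.45], [-1.56, 4.7], [0.09, 2.05], [-2.69, 2.69]. Speed limits (rad/s): [2.57, 2.57, 3.14, 3.14, 3.14, 3.14, 3.14].

### API

Orientations are given as a rotation vector (axis times angle).
In Python, from bench import ctrl gives the robot as it stands. The module is installed in compiled form; this text tells all that it offers.
- The arm moves only by the tool send_rows, never from a script. Its argument "motion" is a list of rows, each an object with "claw": the opening, from -1 (shut) to 1 (fully open); "slide": the shift along the tool's x, y, z in mm, a list of three; "delta_rot": the turn, a rotation vector about the tool's x, y, z in rad, a list of three. In form: [{"claw": claw, "slide": [x, y, z], "delta_rot": [ax, ay, az]}, ...]. A call has 1 to 5 rows; each row is the pose to reach, as a shift and turn from the pose commanded when the call began, along the tool's axes at that moment; what a row does not reach only later rows make up. A row lasts 1/10 s, in which the tool goes at most 50 mm and 8.59 degrees, less where a joint would pass 70% of its speed; a pose out of reach is approached as far as the arm can. A call with a gripper value outside its range is refused whole. The fingers move at their own pace and stop on an object; "grip_force" is the grip in N (left out, the last holds). Time passes only in rows, so rows that repeat a pose let the fingers close. It gives the time, the measured TCP pose, the force, the opening and the grip force at its end, in the units of the state.
- ctrl.get_state(): the state, without advancing time (a new reading comes with each control period).
- ctrl.get_image(name): name is "scene" or "top" or "wrist"; returns a dict with "color" (480x640x3 uint8, blue, green, red), "fx", "fy", "cx", "cy" (pixels), "k1" (the pictures are not rectified: a ray, as slopes to the right and down, at radius r is drawn at 1 + k1 r^2 times it, then the intrinsics apply), "pose" (4x4, takes a point from camera to world coordinates). Camera axes: x right, y down, z forward; pixel columns grow to the right and rows downward; lengths in m; the calibration is good to about 2 mm. A picture is of the moment at which its call begins. There is no depth.
- ctrl.close_job(): hands the job in; it is judged then, once.
The state is a dict: "time": time; "joint_positions": joint angles; "qd": joint speeds; "joint_torque": joint torques, N m; "position": TCP position; "tool_rot": TCP orientation; "ft_force": force on the tool from outside, world axes, zero at the start; "torque": the same for the moment, N m; "grip_width": opening from 0.0 (shut) to 1.0 (fully open); "grip_force": force on a finger pad.
Only numpy, scipy, OpenCV 4.12 (cv2) and the standard library are available. Lean on these libraries where they do the work, as an engineer would, in place of code of your own. Each camera call takes 0.05 s, during which the arm holds its last target. There are 200 camera calls.

## Working session

There is one attempt and no reset: what is moved stays moved. The work goes in short steps, Python scripts to look and compute and a tool call to move; the robot and the scene stay as the last step left them, time stands still between calls to the robot, and variables do not carry over. Pictures are saved under pics/ and viewed, at most 10 in all, crops included, and the job is handed in when it is done.

Besides the shell and the picture viewer there is one more tool, called after "Request:" as name(argument=value, ...) on one line, values as JSON. send_rows: Moves the arm, as the interface text tells. Its arguments: {"type":"object","properties":{"motion":{"type":"array","items":{"type":"object","properties":{"claw":{"type":"number"},"slide":{"type":"array","items":{"type":"number"}},"delta_rot":{"type":"array","items":{"type":"number"}}}}},"grip_force":{"type":"number"}},"required":["motion"]}

```bash
mkdir -p pics; cat > h.py <<'E'
import numpy as np, cv2, pickle
from bench import ctrl
from scipy.spatial.transform import Rotation as R
def snap(name,f):
    d=ctrl.get_image(name); cv2.imwrite(f'pics/{f}.png',d['color']); pickle.dump(d,open(f'pics/{f}.pkl','wb')); return d
def load(f): return pickle.load(open(f'pics/{f}.pkl','rb'))
def ray(d,u,v):
    K=np.array([[d['fx'],0,d['cx']],[0,d['fy'],d['cy']],[0,0,1.]])
    p=cv2.undistortPoints(np.array([[[u,v]]],float),K,np.array([d['k1'],0,0,0,0.]),).ravel() if abs(d['k1'])>0 else np.array([(u-d['cx'])/d['fx'],(v-d['cy'])/d['fy']])
    P=d['pose']; r=P[:3,:3]@np.array([p[0],p[1],1]); return P[:3,3],r/np.linalg.norm(r)
def atz(d,u,v,z):
    o,r=ray(d,u,v); return o+r*(z-o[2])/r[2]
def tri(*obs):
    A=0;b=0
    for d,u,v in obs:
        o,r=ray(d,u,v); M=np.eye(3)-np.outer(r,r); A=A+M; b=b+M@o
    x=np.linalg.solve(A,b)
    return x,[round(float(np.linalg.norm((np.eye(3)-np.outer(r,r))@(x-o))),4) for o,r in (ray(*q) for q in obs)]
def proj(d,p):
    P=d['pose']; c=P[:3,:3].T@(np.asarray(p,float)-P[:3,3]); s=c[:2]/c[2]; s=s*(1+d['k1']*(s@s)); return np.array([d['fx']*s[0]+d['cx'],d['fy']*s[1]+d['cy']])
E
python3 - <<'E'
from h import *
for n in ['top','scene']:
    d=snap(n,n+'0'); print(n,d['fx'],d['k1'],d['pose'].round(3).tolist())
s=ctrl.get_state(); print(s)
E
```

```text
top 512.504131586171 -0.11783925645740653 [[0.025, -0.998, 0.056, 0.512], [-0.999, -0.024, 0.024, 0.151], [-0.022, -0.056, -0.998, 0.895], [0.0, 0.0, 0.0, 1.0]]
scene 540.4807627474876 -0.12101027568232278 [[0.389, 0.701, -0.598, 1.06], [0.921, -0.288, 0.262, -0.058], [0.012, -0.653, -0.757, 0.697], [0.0, 0.0, 0.0, 1.0]]
{'time': 0.1, 'joint_positions': array([-1.13889639,  0.32172739, -0.07005234,  1.45156541,  0.02262324,
        1.37081341, -0.05690578]), 'qd': array([ 0.00125129, -0.00116367, -0.00210613, -0.00083242,  0.00063714,
        0.00073368,  0.00121482]), 'joint_torque': array([ 1.35153260e-05, -4.92575991e+01, -4.05539470e-01, -3.13395488e+01,
       -6.40926207e-02,  3.96400702e-02,  8.57395707e-05]), 'position': array([0.26359717, 0.59357746, 0.21027839]), 'tool_rot': array([-6.51473163e-01, -3.07306390e+00,  2.68918239e-03]), 'ft_force': array([ 0.0921879 , -0.23901641,  0.09378212]), 'torque': array([-0.03362164,  0.01825858, -0.02293252]), 'grip_force': 0.0, 'grip_width': 1.0002428203931717}
```

View pics/top0.png

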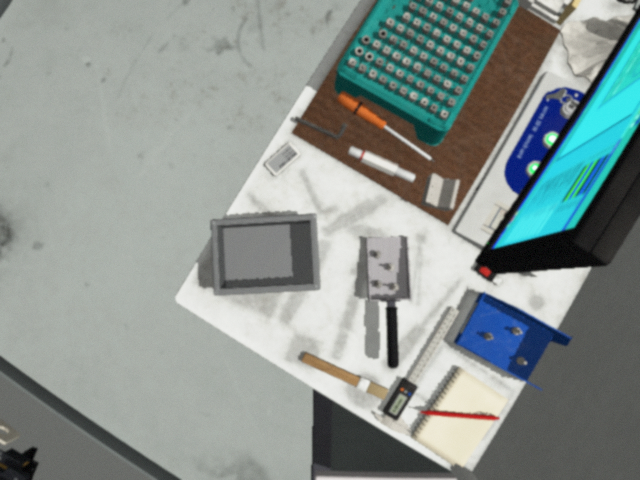

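View pics/scene0.png

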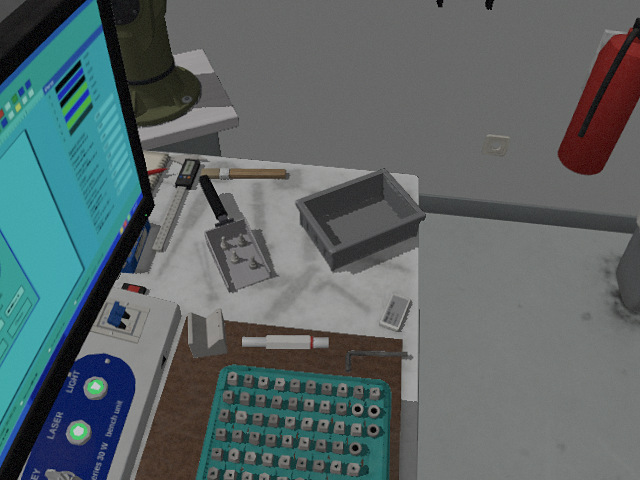

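```bash
python3 - <<'E'
from h import *
a=cv2.imread('pics/top0.png')[205:375,200:420]; cv2.imwrite('pics/ca.png',cv2.resize(a,None,fx=3.5,fy=3.5,interpolation=cv2.INTER_CUBIC))
a=cv2.imread('pics/scene0.png')[160:300,190:430]; cv2.imwrite('pics/cb.png',cv2.resize(a,None,fx=3.3,fy=3.3,interpolation=cv2.INTER_CUBIC))
E
```

```text
(no output)
```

View pics/ca.png

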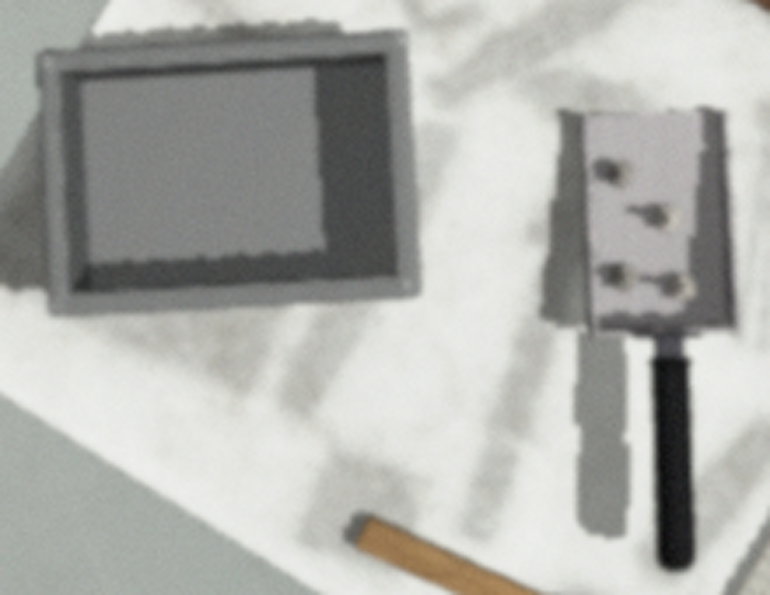

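View pics/cb.png

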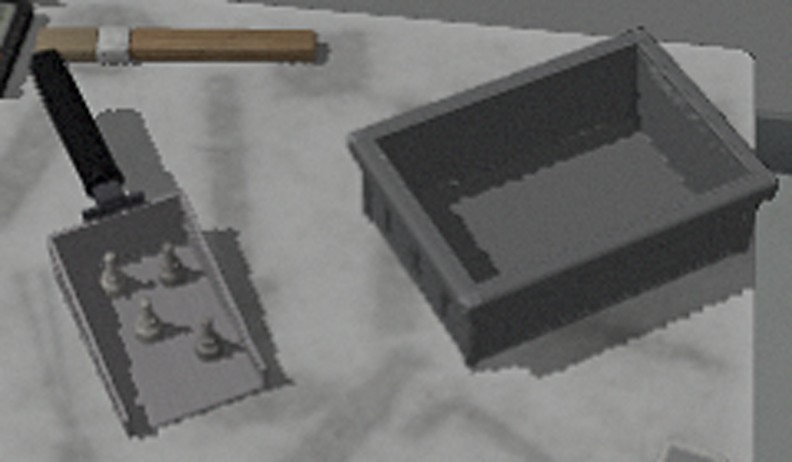

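```bash
python3 - <<'E'
from h import *
from scipy.optimize import least_squares
T,S=load('top0'),load('scene0')
t=lambda x,y:(T,x/3.5+200-.35,y/3.5+205-.35); s=lambda x,y:(S,x/3.3+190-.35,y/3.3+160-.35)
C={'++':(t(40,52),s(777,185)),'+-':(t(405,33),s(468,304)),'--':(t(418,293),s(350,138)),'-+':(t(52,313),s(640,31))}
for k,o in C.items():
    print('tote',k,*[np.round(v,4) for v in tri(*o)])
G={'gripfar':(t(677,562),s(45,55)),'gripnear':(t(672,360),s(105,185)),'rearL':(t(592,330),s(180,197)),'rearR':(t(735,328),s(50,238)),'frontL':(t(583,108),s(265,378)),'frontR':(t(722,110),s(128,432))}
for k,o in G.items():
    print(k,*[np.round(v,4) for v in tri(*o)])
def fit(model,guess):
    def f(p):
        M=R.from_euler('z',p[2]).as_matrix(); r=[]
        for loc,obs in model:
            w=M@np.array(loc)/1000+[p[0],p[1],0]
            for d,u,v in obs: r+=list(proj(d,w)-[u,v])
        return r
    q=least_squares(f,guess,loss='soft_l1'); print(q.x.round(4),np.round(q.fun.reshape(-1,2),1).tolist()); return q.x
# tote with yaw ~0 up to pi
fit([((63,88,60),C['++']),((63,-88,60),C['+-']),((-63,-88,60),C['--']),((-63,88,60),C['-+'])],[.5,.3,0])
# scoop: local -x = world +x ; local +y = world -y
p=fit([((64,0,42),G['gripnear']),((164,0,48),G['gripfar']),((53,-36,33),G['rearL']),((53,36,33),G['rearR']),((-56,-36,16),G['frontL'][:1]),((-56,36,16),G['frontR'][:1]),((-56,-36,16),G['frontL'][1:]),((-56,36,0),G['frontR'][1:])],[.5,.05,3.1])
M=R.from_euler('z',p[2])
for l in ((-56,0,3),(90,0,42)): print((M.apply(np.array(l)/1000)+[p[0],p[1],0]).round(4))
# V block etc coarse, monitor edge
for n,uv in {'vee':(443,190),'plugL':(350,150),'plugR':(415,180),'mon':(480,265),'hammer':(303,357),'caliper':(390,410),'bin':(455,340)}.items(): print(n,atz(T,*uv,0.03).round(3))
E
```

```text
tote ++ [0.5898 0.3412 0.0574] [0.0007 0.0007]
tote +- [0.6024 0.1691 0.0607] [0.001 0.001]
tote -- [0.4811 0.1596 0.0574] [0.0005 0.0005]
tote -+ [0.4668 0.3305 0.0582] [0.0001 0.0001]
gripfar [0.3581 0.0354 0.0515] [0.0005 0.0005]
gripnear [0.4521 0.0393 0.0433] [0.0009 0.0009]
rearL [0.4642 0.0751 0.0318] [0.0005 0.0005]
rearR [0.4669 0.0068 0.0331] [0.0003 0.0003]
frontL [0.5721 0.0803 0.0117] [0.0003 0.0003]
frontR [0.5732 0.011  0.0062] [0. 0.]
[0.5358 0.2496 0.0846] [[-1.5, -1.1], [1.0, -0.7], [0.6, -2.4], [-0.8, 2.4], [1.5, 0.4], [-2.2, -0.9], [-1.2, 0.8], [0.5, -1.4]]
[0.5177 0.0428 3.1856] [[-1.0, -1.3], [0.2, 1.1], [-0.7, 2.1], [-0.5, -0.1], [-0.4, 0.8], [0.8, -1.2], [1.6, 0.4], [-1.2, 0.2], [-0.2, -0.1], [1.9, -1.5], [0.6, -1.8], [-0.2, 3.6]]
[0.5737 0.0452 0.003 ]
[0.4278 0.0388 0.042 ]
vee [ 0.652 -0.048  0.03 ]
plugL [0.717 0.112 0.03 ]
plugR [0.668 0.    0.03 ]
mon [ 0.526 -0.112  0.03 ]
hammer [0.364 0.183 0.03 ]
caliper [0.278 0.035 0.03 ]
bin [ 0.398 -0.072  0.03 ]
```

```bash
python3 - <<'E'
from h import *
T,S=load('top0'),load('scene0')
print(tri((T,480,266),(S,152,212)))
print(tri((T,592,268),(S,104,0)))
s=ctrl.get_state(); M=R.from_rotvec(s['tool_rot']).as_matrix(); print(M.round(3))
# target above scoop: tool x=+x world, scoop yaw
a=0.044; Y=np.array([[np.cos(a),np.sin(a),0],[np.sin(a),-np.cos(a),0],[0,0,-1]])
print((M.T@Y).round(3), 'slide', (M.T@(np.array([.43,.1,.22])-s['position'])*1000).round(1))
E
```

```text
(array([ 0.52298501, -0.06704443,  0.16711717]), [0.0037, 0.0037])
(array([ 0.52094723, -0.06213387,  0.46877235]), [0.0137, 0.0137])
[[-0.914  0.406 -0.001]
 [ 0.406  0.914 -0.002]
 [-0.    -0.002 -1.   ]]
[[-0.895 -0.446  0.   ]
 [ 0.446 -0.895  0.002]
 [-0.001  0.002  1.   ]] slide [-352.4 -383.6   -9. ]
```

```bash
cat >> h.py <<'E'
def frame(xb, pitch=0):  # tool down, tool x at bearing xb; pitch = nose(tool x) down
    c,s=np.cos(xb),np.sin(xb)
    Y=R.from_matrix(np.array([[c,s,0],[s,-c,0],[0,0,-1.]]))
    return Y*R.from_rotvec([0,-pitch,0])   # checked: tool x gets -z comp for pitch>0?
def plan(pos,rot,n,start=None):
    s=ctrl.get_state()
    p0,r0=start or (s['position'],R.from_rotvec(s['tool_rot']))
    dv=(r0.inv()*rot).as_rotvec(); pos=np.array(pos); P=[(p0+(pos-p0)*k/n, r0*R.from_rotvec(dv*k/n)) for k in range(n+1)]
    for i in range(0,n,5):
        b,rb=P[i]; print('call')
        for p,r in P[i+1:i+6]:
            print((rb.inv().apply(p-b)*1000).round(0).tolist(), (rb.inv()*r).as_rotvec().round(3).tolist())
E
python3 - <<'E'
from h import *
print(frame(0,.3).as_matrix().round(2)[:,0])
plan([.435,.055,.2],frame(.044),20)
E
```

```text
[ 0.96  0.   -0.3 ]
call
[-19.0, -21.0, 1.0] [-0.0, 0.0, 0.134]
[-38.0, -42.0, 1.0] [-0.0, 0.0, 0.268]
[-56.0, -63.0, 2.0] [-0.0, 0.0, 0.402]
[-75.0, -85.0, 2.0] [-0.0, 0.0, 0.536]
[-94.0, -106.0, 3.0] [-0.0, 0.001, 0.67]
call
[-28.0, -5.0, 1.0] [-0.0, 0.0, 0.134]
[-56.0, -10.0, 1.0] [-0.0, 0.0, 0.268]
[-83.0, -15.0, 2.0] [-0.0, 0.0, 0.402]
[-111.0, -20.0, 2.0] [-0.0, 0.0, 0.536]
[-139.0, -25.0, 3.0] [-0.0, 0.001, 0.67]
call
[-25.0, 13.0, 1.0] [-0.0, 0.0, 0.134]
[-50.0, 27.0, 1.0] [-0.0, 0.0, 0.268]
[-75.0, 40.0, 2.0] [-0.0, 0.0, 0.402]
[-99.0, 54.0, 2.0] [-0.0, 0.0, 0.536]
[-124.0, 67.0, 3.0] [-0.0, 0.001, 0.67]
call
[-11.0, 26.0, 1.0] [-0.0, 0.0, 0.134]
[-22.0, 52.0, 1.0] [-0.0, 0.0, 0.268]
[-33.0, 78.0, 2.0] [-0.0, 0.0, 0.402]
[-45.0, 104.0, 2.0] [-0.0, 0.0, 0.536]
[-56.0, 130.0, 3.0] [-0.0, 0.001, 0.67]
```

Request:
send_rows(motion=[{"claw":0.2,"slide":[-19,-21,1],"delta_rot":[0,0,0.134]},{"claw":0.2,"slide":[-38,-42,1],"delta_rot":[0,0,0.268]},{"claw":0.2,"slide":[-56,-63,2],"delta_rot":[0,0,0.402]},{"claw":0.2,"slide":[-75,-85,2],"delta_rot":[0,0,0.536]},{"claw":0.2,"slide":[-94,-106,3],"delta_rot":[0,0,0.67]}], grip_force=55)

```text
time: 0.6
position: [0.3068, 0.4577, 0.2079]
tool_rot: [1.633, 2.684, -0.001]
ft_force: [-0.1, -0.0, 0.5]
grip_width: 0.648
grip_force: 0.0
```

Request:
send_rows(motion=[{"claw":0.2,"slide":[-28,-5,1],"delta_rot":[0,0,0.134]},{"claw":0.2,"slide":[-56,-10,1],"delta_rot":[0,0,0.268]},{"claw":0.2,"slide":[-83,-15,2],"delta_rot":[0,0,0.402]},{"claw":0.2,"slide":[-111,-20,2],"delta_rot":[0,0,0.536]},{"claw":0.2,"slide":[-139,-25,3],"delta_rot":[0,0,0.67]}])

```text
time: 1.1
position: [0.3491, 0.3231, 0.205]
tool_rot: [2.424, 1.998, -0.001]
ft_force: [0.2, -0.5, 0.3]
grip_width: 0.598
grip_force: 0.0
```

Request:
send_rows(motion=[{"claw":0.2,"slide":[-25,13,1],"delta_rot":[0,0,0.134]},{"claw":0.2,"slide":[-50,27,1],"delta_rot":[0,0,0.268]},{"claw":0.2,"slide":[-75,40,2],"delta_rot":[0,0,0.402]},{"claw":0.2,"slide":[-99,54,2],"delta_rot":[0,0,0.536]},{"claw":0.2,"slide":[-124,67,3],"delta_rot":[0,0,0.67]}])

```text
time: 1.6
position: [0.392, 0.1889, 0.2021]
tool_rot: [-2.947, -1.09, 0.0]
ft_force: [-0.0, 0.2, -0.4]
grip_width: 0.602
grip_force: 0.0
```

Request:
send_rows(motion=[{"claw":0.2,"slide":[-11,26,1],"delta_rot":[0,0,0.134]},{"claw":0.2,"slide":[-22,52,1],"delta_rot":[0,0,0.268]},{"claw":0.2,"slide":[-33,78,2],"delta_rot":[0,0,0.402]},{"claw":0.2,"slide":[-45,104,2],"delta_rot":[0,0,0.536]},{"claw":0.2,"slide":[-56,130,3],"delta_rot":[0,0,0.67]}])

```text
time: 2.1
position: [0.4346, 0.0539, 0.1991]
tool_rot: [-3.141, -0.06, 0.0]
ft_force: [0.8, 0.0, 0.1]
grip_width: 0.601
grip_force: 0.0
```

```bash
python3 - <<'E'
from h import *
d=snap('wrist','w1'); s=ctrl.get_state(); print(s['time'],s['position'].round(4),s['joint_positions'].round(2),d['pose'].round(3).tolist(),d['fx'],s['grip_width'])
E
```

```text
2.15 [0.4359 0.0486 0.1991] [-0.63 -0.15  0.41  1.97  0.07  1.31 -1.78] [[0.038, -0.969, -0.243, 0.5], [-0.999, -0.036, -0.01, 0.056], [0.001, 0.243, -0.97, 0.372], [0.0, 0.0, 0.0, 1.0]] 430.6764361831942 0.5971971503320024
```

View pics/w1.png

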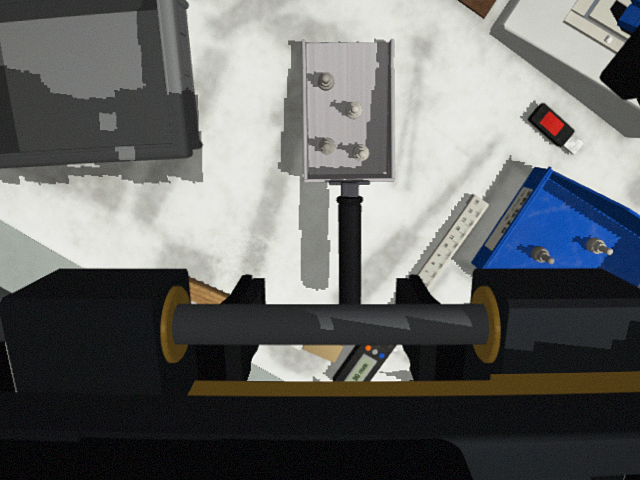

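The wrist view shows the scoop: pan front corners at (303,40)/(393,38), rear corners (304,180)/(394,179), grip starting at (349,197) and running straight down to (349,300), the fingers astride it.

```bash
python3 - <<'E'
from h import *
from scipy.optimize import least_squares
T,S,W=load('top0'),load('scene0'),load('w1')
t=lambda x,y:(T,x/3.5+200-.35,y/3.5+205-.35); s=lambda x,y:(S,x/3.3+190-.35,y/3.3+160-.35)
G={'near':((64,0,50),[t(672,358),s(107,180),(W,349,197)]),'rearL':((53,-36,33),[t(592,330),s(180,197),(W,304,181)]),'rearR':((53,36,33),[t(735,328),s(50,238),(W,395,180)]),'frontL':((-56,-36,16),[t(583,108),(W,303,41)]),'frontR':((-56,36,16),[t(722,110),(W,394,39)])}
for k,o in G.items(): print(k,*[np.round(v,4) for v in tri(*o[1])])
def f(p):
    M=R.from_euler('z',p[2]).as_matrix(); r=[]
    for loc,obs in G.values():
        w=M@np.array(loc)/1000+[p[0],p[1],0]
        for d,u,v in obs: r+=list(proj(d,w)-[u,v])
    return r
q=least_squares(f,[.517,.043,3.18],loss='soft_l1'); print(q.x.round(4),np.round(q.fun.reshape(-1,2),1).tolist())
p=q.x;M=R.from_euler('z',p[2]);g=M.apply([.087,0,.042])+[p[0],p[1],0]; print('grip',g.round(4))
# grip line directly
for v in (200,240,290): print(atz(W,349.5,v,.052).round(4))
st=ctrl.get_state();print(st['position'].round(4))
plan([g[0],g[1],.1],frame(p[2]-np.pi),5); plan([g[0],g[1],.045],frame(p[2]-np.pi),4,start=(np.array([g[0],g[1],.1]),frame(p[2]-np.pi)))
E
```

```text
near [0.4533 0.0401 0.0479] [0.0011 0.0014 0.0004]
rearL [0.4631 0.0751 0.0308] [0.0013 0.0003 0.0012]
rearR [0.4665 0.0057 0.0333] [0.0015 0.0008 0.0023]
frontL [ 0.5725  0.08   -0.0012] [0.0008 0.0008]
frontR [0.5731 0.0104 0.0128] [0.0017 0.0017]
[0.5168 0.0423 3.1861] [[-0.1, 0.2], [-1.5, -0.9], [0.6, 0.6], [-0.2, 1.3], [0.3, -1.4], [-1.1, -0.1], [1.9, 0.9], [-1.7, -0.0], [-0.6, 0.3], [0.1, 0.4], [-1.7, -3.6], [2.2, -1.0], [0.6, -2.1]]
grip [0.4299 0.0384 0.042 ]
[0.4514 0.0395 0.052 ]
[0.4205 0.038  0.052 ]
[0.3798 0.036  0.052 ]
[0.4359 0.0486 0.1991]
call
[-1.0, 2.0, 20.0] [0.0, -0.0, -0.004]
[-3.0, 4.0, 40.0] [0.001, -0.0, -0.007]
[-4.0, 6.0, 59.0] [0.001, -0.0, -0.011]
[-5.0, 8.0, 79.0] [0.002, -0.001, -0.014]
[-6.0, 10.0, 99.0] [0.002, -0.001, -0.018]
call
[0.0, 0.0, 14.0] [0.0, 0.0, 0.0]
[0.0, 0.0, 27.0] [0.0, 0.0, 0.0]
[0.0, 0.0, 41.0] [0.0, 0.0, 0.0]
[0.0, 0.0, 55.0] [0.0, 0.0, 0.0]
```

Request:
send_rows(motion=[{"claw":0.0,"slide":[-1,2,20],"delta_rot":[0,0,-0.004]},{"claw":0.0,"slide":[-2,4,40],"delta_rot":[0,0,-0.007]},{"claw":0.0,"slide":[-4,6,60],"delta_rot":[0,0,-0.01]},{"claw":0.0,"slide":[-5,9,90],"delta_rot":[0,0,-0.01]},{"claw":0.0,"slide":[-5,10,100],"delta_rot":[0,0,-0.01]}])

```text
time: 2.65
position: [0.4276, 0.0443, 0.0966]
tool_rot: [3.139, 0.085, -0.008]
ft_force: [0.4, 0.5, 0.1]
grip_width: 0.504
grip_force: 0.0
```

```bash
python3 - <<'E'
from h import *
st=ctrl.get_state();print(st['position'].round(4),st['qd'].round(2)); 
plan([.4299,.0384,.045],frame(.0445),4)
E
```

```text
[0.4276 0.0443 0.0966] [ 0.01  0.11  0.03  0.07 -0.05 -0.2   0.06]
call
[1.0, 1.0, 13.0] [0.0, 0.001, 0.002]
[1.0, 3.0, 26.0] [0.001, 0.002, 0.005]
[2.0, 4.0, 39.0] [0.001, 0.004, 0.007]
[2.0, 6.0, 52.0] [0.001, 0.005, 0.009]
```

Request:
send_rows(motion=[{"claw":0.0,"slide":[1,3,13],"delta_rot":[0,0,0.005]},{"claw":0.0,"slide":[2,5,26],"delta_rot":[0,0,0.01]},{"claw":0.0,"slide":[2,6,39],"delta_rot":[0,0,0.01]},{"claw":0.0,"slide":[2,6,52],"delta_rot":[0,0,0.01]},{"claw":0.0,"slide":[2,6,52],"delta_rot":[0,0,0.01]}])

```text
time: 3.15
position: [0.4313, 0.039, 0.0463]
tool_rot: [3.14, 0.069, -0.004]
ft_force: [0.9, -0.9, -0.5]
grip_width: 0.497
grip_force: 0.0
```

Request:
send_rows(motion=[{"claw":-0.4,"slide":[0,0,0],"delta_rot":[0,0,0]},{"claw":-0.5,"slide":[0,0,0],"delta_rot":[0,0,0]},{"claw":-1,"slide":[0,0,0],"delta_rot":[0,0,0]},{"claw":-1,"slide":[0,0,0],"delta_rot":[0,0,0]},{"claw":-1,"slide":[0,0,0],"delta_rot":[0,0,0]}], grip_force=55)

```text
time: 3.65
position: [0.4327, 0.0392, 0.0476]
tool_rot: [-3.14, -0.069, -0.001]
ft_force: [-1.5, -0.3, -0.5]
grip_width: 0.13
grip_force: 0.0
```

Request:
send_rows(motion=[{"claw":-1,"slide":[0,0,0],"delta_rot":[0,0,0]},{"claw":-1,"slide":[0,0,0],"delta_rot":[0,0,0]}])

```text
time: 3.85
position: [0.4325, 0.0391, 0.0473]
tool_rot: [-3.141, -0.069, -0.0]
ft_force: [0.5, 1.3, -0.7]
grip_width: 0.022
grip_force: 0.0
```

```bash
python3 - <<'E'
from h import *
d=snap('wrist','w2'); e=snap('scene','s2')
a=cv2.resize(d['color'],(480,360)); b=e['color'][140:310,150:300]; b=cv2.resize(b,(318,360)); cv2.imwrite('pics/m2.png',np.hstack([a,b]))
E
```

```text
(no output)
```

View pics/m2.png

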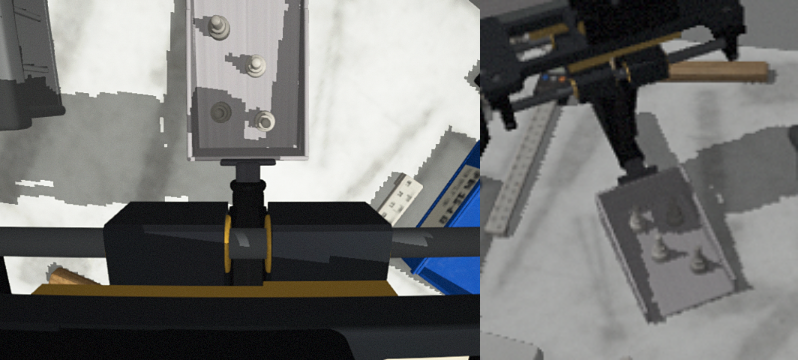

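Request:
send_rows(motion=[{"claw":-1,"slide":[0,0,0],"delta_rot":[0,0,0]},{"claw":-1,"slide":[0,0,0],"delta_rot":[0,0,0]}])

```text
time: 4.15
position: [0.4324, 0.039, 0.0473]
tool_rot: [-3.141, -0.069, -0.0]
ft_force: [0.1, 0.9, -0.1]
grip_width: 0.005
grip_force: 0.0
```

```bash
python3 - <<'E'
from h import *
s=ctrl.get_state(); print(s['position'],s['grip_width'],s['grip_force'],s['ft_force'])
W,S=load('w2'),load('s2'); M=R.from_rotvec(s['tool_rot'])
for z in (-.02,0,.003,.022):
    p=s['position']+M.apply([0,0,z]); print(z,p.round(4),'wrist480',(proj(W,p)*.75).round(0),'scene',proj(S,p).round(1),'crop',((proj(S,p)-[150,140])*2.12).round(0))
for x in (64,87,164): 
    p=R.from_euler('z',3.186).apply([x/1000,0,.052])+[.5168,.0423,0]; print(x,'w',(proj(W,p)*.75).round(0),'crop',((proj(S,p)-[150,140])*2.12).round(0))
for y,x in ((36,53),(-36,53),(-36,-56)):
    p=R.from_euler('z',3.186).apply([x/1000,y/1000,.033])+[.5168,.0423,0]; print(x,'w',(proj(W,p)*.75).round(0),'crop',((proj(S,p)-[150,140])*2.12).round(0))
a=cv2.convertScaleAbs(S['color'][150:240,170:290],alpha=3); b=W['color'][180:440,200:460]; cv2.imwrite('pics/m3.png',np.hstack([cv2.resize(a,(480,360),interpolation=cv2.INTER_CUBIC),cv2.convertScaleAbs(cv2.resize(b,(310,360)),alpha=2.5)]))
E
```

```text
[0.43241477 0.03904462 0.04725367] 0.005159518474909724 0.0 [ 0.14745498  0.91651839 -0.13159449]
-0.02 [0.4324 0.039  0.0673] wrist480 [247. 232.] scene [215.6 197.6] crop [139. 122.]
0 [0.4324 0.039  0.0473] wrist480 [247. 218.] scene [217.1 206.1] crop [142. 140.]
0.003 [0.4324 0.039  0.0443] wrist480 [247. 216.] scene [217.3 207.3] crop [143. 143.]
0.022 [0.4324 0.039  0.0253] wrist480 [247. 206.] scene [218.7 215. ] crop [146. 159.]
64 w [248. 185.] crop [149. 153.]
87 w [248. 225.] crop [140. 134.]
164 w [248. 340.] crop [110.  73.]
53 w [309. 159.] crop [113. 194.]
53 w [187. 159.] crop [200. 165.]
-56 w [179. -46.] crop [253. 266.]
```

View pics/m3.png

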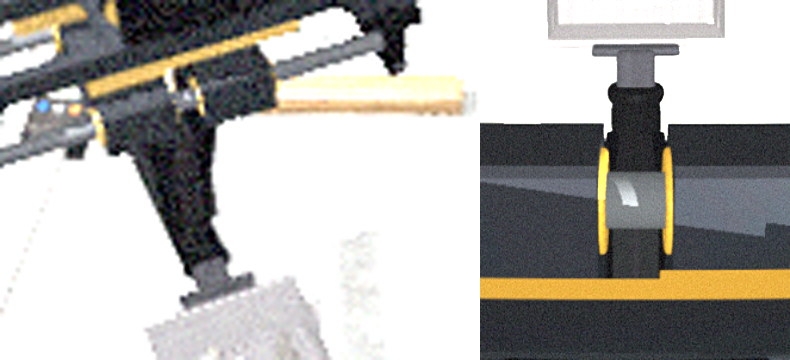

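Request:
send_rows(motion=[{"claw":-1,"slide":[0,0,-5],"delta_rot":[0,0,0]},{"claw":-1,"slide":[0,0,-10],"delta_rot":[0,0,0]},{"claw":-1,"slide":[0,0,-15],"delta_rot":[0,0,0]},{"claw":-1,"slide":[0,0,-15],"delta_rot":[0,0,0]}])

```text
time: 4.55
position: [0.4333, 0.0393, 0.0633]
tool_rot: [-3.14, -0.069, -0.003]
ft_force: [-0.4, 0.3, -0.5]
grip_width: 0.002
grip_force: 0.0
```

```bash
python3 - <<'E'
from h import *
d=snap('wrist','w3'); e=snap('scene','s3'); s=ctrl.get_state(); print(s['position'],s['grip_width'],s['grip_force'],s['ft_force'])
for a,b in (('w2','w3'),('s2','s3')):
    A,B=load(a)['color'],load(b)['color']
    if a=='s2':
        A,B=A[220:300,200:280],B[220:300,200:280]
    else: A,B=A[0:200,240:420],B[0:200,240:420]
    print(a,np.abs(A.astype(int)-B).mean(), cv2.phaseCorrelate(cv2.cvtColor(A,6).astype(np.float32),cv2.cvtColor(B,6).astype(np.float32)))
E
```

```text
[0.43263624 0.03914082 0.06254434] 0.008222910077062431 0.0 [-0.89489859  0.28862049 -0.39190298]
w2 21.268916666666666 ((-1.162739299278016, -0.7485888184162519), 0.28578941705491806)
s2 3.359114583333333 ((0.05364806892933416, -0.10659412528643486), 0.771709675937891)
```

```bash
python3 - <<'E'
from h import *
W,V,X=load('w1'),load('w2'),load('w3')
for n,a,b in (('flange(rear of pan bracket)',(349,183),(330,214)),('bulge top',(349,197),(330.7,243)),('rearL',(304,181),(251,211)),('rearR',(395,180),(410,213))): print(n,*[np.round(v,4) for v in tri((W,*a),(V,*b))])
for d in (W,V,X): print(d['pose'][:3,3].round(4))
# enhanced crops: wrist w1 fingers region and w3
a=cv2.convertScaleAbs(W['color'][180:400,200:460],alpha=3); b=cv2.convertScaleAbs(X['color'][180:400,200:460],alpha=3)
cv2.imwrite('pics/m4.png',np.hstack([cv2.resize(a,(400,338)),cv2.resize(b,(400,338))]))
E
```

```text
flange(rear of pan bracket) [0.4613 0.0396 0.0251] [0.0005 0.0005]
bulge top [0.4522 0.0394 0.0422] [0.0001 0.0001]
rearL [0.4622 0.0753 0.0309] [0.0003 0.0003]
rearR [0.4655 0.0042 0.034 ] [0.0007 0.0007]
[0.5005 0.0561 0.3725]
[0.4983 0.0417 0.2207]
[0.4988 0.0417 0.2368]
```

View pics/m4.png

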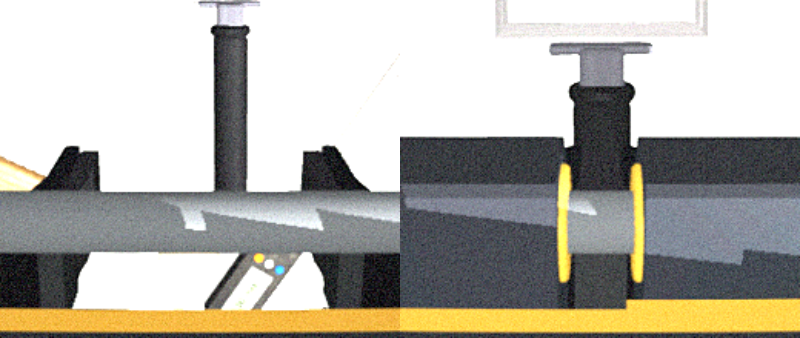

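The close-up shows the grip lying between the finger blocks, but the reading says shut with no force and the scoop did not lift. I'll open, go lower, and close again while watching.

Request:
send_rows(motion=[{"claw":0.0,"slide":[0,0,0],"delta_rot":[0,0,0]},{"claw":0.0,"slide":[0,0,0],"delta_rot":[0,0,0]},{"claw":0.0,"slide":[0,0,0],"delta_rot":[0,0,0]},{"claw":0.0,"slide":[0,0,0],"delta_rot":[0,0,0]}])

```text
time: 5.05
position: [0.4323, 0.039, 0.0622]
tool_rot: [3.141, 0.069, -0.0]
ft_force: [0.7, -0.1, -0.0]
grip_width: 0.284
grip_force: 0.0
```

```bash
python3 - <<'E'
from h import *
X=load('w3'); d=snap('wrist','w4'); s=ctrl.get_state(); print(s['position'],s['grip_width'])
for p in ([.4638,.075,.033],[.4668,.004,.033],[.4525,.0395,.052]): print(proj(X,p).round(1),proj(X,np.array(p)+[0,0,.015]).round(1))
for x in (64,90,120,164):
  for y in (-9,9):
    p=R.from_euler('z',3.186).apply([x/1000,y/1000,.052])+[.5168,.0423,0]; print(x,y,proj(d,p).round(0))
c=lambda I:cv2.convertScaleAbs(I[150:400,180:480],alpha=3)
cv2.imwrite('pics/m5.png',np.hstack([cv2.resize(c(X['color']),(400,333)),cv2.resize(c(d['color']),(400,333))]))
E
```

```text
[0.43236108 0.03903826 0.06217542] 0.32500282400220387
[257.5 204.9] [252.  210.4]
[405.9 205.1] [411.6 210.6]
[330.6 240.5] [330.6 249.5]
64 -9 [310. 238.]
64 9 [351. 238.]
90 -9 [310. 294.]
90 9 [350. 294.]
120 -9 [311. 353.]
120 9 [349. 353.]
164 -9 [312. 432.]
164 9 [348. 432.]
```

View pics/m5.png

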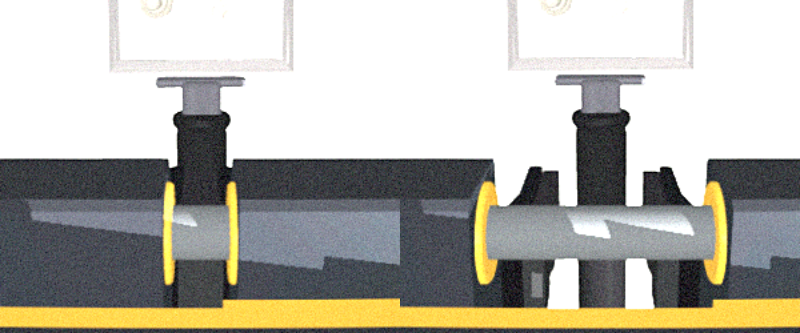

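Request:
send_rows(motion=[{"claw":0.0,"slide":[0,0,7],"delta_rot":[0,0,0]},{"claw":0.0,"slide":[0,0,14],"delta_rot":[0,0,0]},{"claw":0.0,"slide":[0,0,21],"delta_rot":[0,0,0]},{"claw":0.0,"slide":[0,0,26],"delta_rot":[0,0,0]},{"claw":0.0,"slide":[0,0,26],"delta_rot":[0,0,0]}])

```text
time: 5.6
position: [0.4316, 0.0388, 0.0352]
tool_rot: [3.14, 0.069, -0.003]
ft_force: [-0.5, 0.3, 0.2]
grip_width: 0.498
grip_force: 0.0
```

Request:
send_rows(motion=[{"claw":-1,"slide":[0,0,0],"delta_rot":[0,0,0]},{"claw":-1,"slide":[0,0,0],"delta_rot":[0,0,0]},{"claw":-1,"slide":[0,0,0],"delta_rot":[0,0,0]}], grip_force=30)

```text
time: 5.9
position: [0.4327, 0.0391, 0.0366]
tool_rot: [-3.141, -0.069, -0.001]
ft_force: [0.4, 0.2, 0.1]
grip_width: 0.311
grip_force: 0.0
```

Request:
send_rows(motion=[{"claw":-1,"slide":[0,0,0],"delta_rot":[0,0,0]},{"claw":-1,"slide":[0,0,0],"delta_rot":[0,0,0]},{"claw":-1,"slide":[0,0,0],"delta_rot":[0,0,0]}])

```text
time: 6.2
position: [0.4326, 0.0391, 0.0365]
tool_rot: [-3.141, -0.069, -0.001]
ft_force: [0.9, 0.1, 1.4]
grip_width: 0.201
grip_force: 30.0
```

Request:
send_rows(motion=[{"claw":-0.3,"slide":[0,0,0],"delta_rot":[0,0,0]},{"claw":-0.3,"slide":[0,0,0],"delta_rot":[0,0,0]},{"claw":-0.3,"slide":[0,0,4],"delta_rot":[0,0,0]},{"claw":-0.3,"slide":[0,0,7],"delta_rot":[0,0,0]},{"claw":-0.3,"slide":[0,0,7],"delta_rot":[0,0,0]}])

```text
time: 6.7
position: [0.4318, 0.0389, 0.0286]
tool_rot: [3.14, 0.069, -0.002]
ft_force: [-0.8, -0.3, -0.3]
grip_width: 0.343
grip_force: 0.0
```

Request:
send_rows(motion=[{"claw":-1,"slide":[0,0,0],"delta_rot":[0,0,0]},{"claw":-1,"slide":[0,0,0],"delta_rot":[0,0,0]},{"claw":-1,"slide":[0,0,0],"delta_rot":[0,0,0]},{"claw":-1,"slide":[0,0,0],"delta_rot":[0,0,0]},{"claw":-1,"slide":[0,0,0],"delta_rot":[0,0,0]}], grip_force=40)

```text
time: 7.2
position: [0.4325, 0.0391, 0.0293]
tool_rot: [-3.141, -0.069, -0.0]
ft_force: [0.2, 0.5, -0.0]
grip_width: 0.2
grip_force: 40.0
```

Request:
send_rows(motion=[{"claw":-1,"slide":[0,0,0],"delta_rot":[0,0,0]},{"claw":-1,"slide":[0,0,0],"delta_rot":[0,0,0]}], grip_force=58)

```text
time: 7.4
position: [0.4325, 0.0391, 0.0293]
tool_rot: [-3.141, -0.069, -0.0]
ft_force: [0.1, 0.0, -0.2]
grip_width: 0.199
grip_force: 58.0
```

```bash
python3 - <<'E'
from h import *
plan([.4325,.0391,.1],frame(.044,-.1),10)
# lift then pour pose
b0=frame(.044,-.1)
print('rot+move'); b=np.deg2rad(94.8)
# pour: lip target in tote
for pitch,l in ((-.1,None),(.7,None)):
    Rt=frame(b,pitch); off=Rt.apply([.140,0,.026]); print(pitch,off.round(4))
E
```

```text
call
[-0.0, -0.0, -7.0] [-0.0, 0.01, -0.0]
[-0.0, -0.0, -14.0] [-0.0, 0.02, -0.0]
[-0.0, -0.0, -21.0] [-0.0, 0.03, -0.0]
[-0.0, -0.0, -28.0] [-0.0, 0.04, -0.0]
[-0.0, -0.0, -35.0] [-0.0, 0.05, -0.0]
call
[0.0, -0.0, -7.0] [-0.0, 0.01, -0.0]
[1.0, -0.0, -14.0] [-0.0, 0.02, -0.0]
[1.0, -0.0, -21.0] [-0.0, 0.03, -0.0]
[1.0, -0.0, -28.0] [-0.0, 0.04, -0.0]
[2.0, -0.0, -35.0] [-0.0, 0.05, -0.0]
rot+move
-0.1 [-0.0119  0.1414 -0.0119]
0.7 [-0.0076  0.09   -0.1101]
```

Request:
send_rows(motion=[{"claw":-1,"slide":[0,0,-5],"delta_rot":[0,0.01,0]},{"claw":-1,"slide":[0,0,-12],"delta_rot":[0,0.02,0]},{"claw":-1,"slide":[0,0,-19],"delta_rot":[0,0.03,0]},{"claw":-1,"slide":[0,0,-26],"delta_rot":[0,0.04,0]},{"claw":-1,"slide":[0,0,-33],"delta_rot":[0,0.05,0]}])

```text
time: 7.9
position: [0.4324, 0.0391, 0.063]
tool_rot: [-3.138, -0.069, -0.08]
ft_force: [-0.1, -0.5, -2.1]
grip_width: 0.2
grip_force: 58.0
```

Request:
send_rows(motion=[{"claw":-1,"slide":[0,0,-7],"delta_rot":[0,0.01,0]},{"claw":-1,"slide":[0,0,-14],"delta_rot":[0,0.02,0]},{"claw":-1,"slide":[1,0,-21],"delta_rot":[0,0.03,0]},{"claw":-1,"slide":[1,0,-28],"delta_rot":[0,0.04,0]},{"claw":-1,"slide":[2,0,-35],"delta_rot":[0,0.05,0]}])

```text
time: 8.4
position: [0.4325, 0.0391, 0.0979]
tool_rot: [-3.135, -0.069, -0.158]
ft_force: [0.0, -0.3, -1.7]
grip_width: 0.201
grip_force: 58.0
```

```bash
python3 - <<'E'
from h import *
d=snap('wrist','w5'); e=snap('scene','s5'); s=ctrl.get_state(); print(s['position'],s['grip_width'],s['grip_force'],s['ft_force'],s['joint_positions'].round(2))
# expected positions of scoop corners in image if rigid in the hand
M=R.from_rotvec(s['tool_rot'])
for l in ((53,36,33),(53,-36,33),(-56,36,16),(-56,-36,16)):
    # scoop local x = -tool x, local y = tool y?, local z=-tool z
    q=np.array([.0843-l[0]/1000, l[1]/1000, .0293-l[2]/1000]); print(l,proj(d,s['position']+M.apply(q)).round(1),proj(e,s['position']+M.apply(q)).round(1))
a=cv2.resize(d['color'],(480,360)); b=cv2.resize(e['color'][130:310,140:300],(320,360)); cv2.imwrite('pics/m6.png',np.hstack([a,b]))
E
```

```text
[0.4333461  0.03927496 0.09846006] 0.1972492875900084 57.9975950717926 [ 0.54762681  0.14720075 -2.51802575] [-0.62 -0.16  0.42  2.19  0.1   1.   -1.77]
(53, 36, 33) [418.4 218.7] [196.8 200.7]
(53, -36, 33) [238.8 218.8] [241.  186.7]
(-56, 36, 16) [421.1 -65.1] [220.6 254.5]
(-56, -36, 16) [235.5 -65. ] [267.8 238.1]
```

View pics/m6.png

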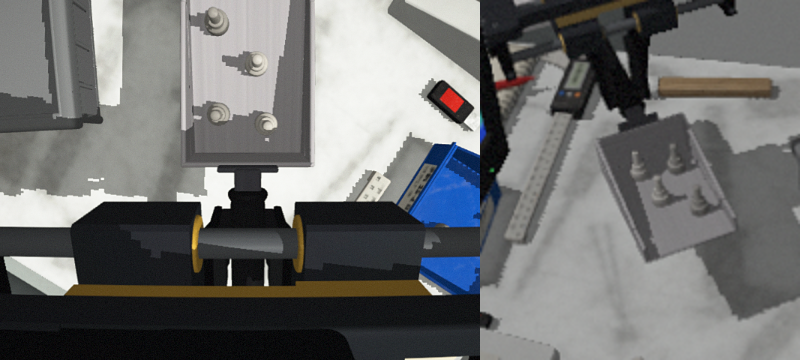

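The wrist and scene view shows the scoop held level in the hand with all four pins standing in it (rear corners at (183,164)/(314,165), as predicted for a rigid grasp).

```bash
cat >> h.py <<'E'
LIP=np.array([.140,0,.026])
def tcp_for_lip(lip,b,pitch): F=frame(b,pitch); return np.array(lip)-F.apply(LIP),F
def show(poses,start=None):
    s=ctrl.get_state(); cur=start or (s['position'],R.from_rotvec(s['tool_rot']))
    for i in range(0,len(poses),5):
        b,rb=cur; print('call')
        for p,r in poses[i:i+5]:
            print((rb.inv().apply(p-b)*1000).round(0).tolist(), (rb.inv()*r).as_rotvec().round(3).tolist()); cur=(p,r)
E
python3 - <<'E'
from h import *
p,F=tcp_for_lip([.5276,.2193,.10],1.10,-.1); print(p.round(4)); plan(p,F,20)
print('POUR')
pp=[-.1,.05,.2,.35,.42,.45,.45,.5,.55,.6]; zz=[.1,.097,.092,.087,.083,.08,.08,.08,.08,.08]
show([tcp_for_lip([.5276,.2193,z],1.10,a) for a,z in zip(pp[1:],zz[1:])],start=(p,F))
E
```

```text
[0.4632 0.0928 0.1119]
call
[2.0, -3.0, -1.0] [0.005, -0.0, -0.053]
[3.0, -5.0, -1.0] [0.011, -0.0, -0.105]
[5.0, -8.0, -2.0] [0.016, -0.0, -0.158]
[7.0, -10.0, -2.0] [0.021, -0.001, -0.21]
[8.0, -13.0, -3.0] [0.026, -0.001, -0.263]
call
[2.0, -2.0, -0.0] [0.005, -0.0, -0.053]
[5.0, -4.0, -1.0] [0.011, -0.0, -0.105]
[7.0, -6.0, -1.0] [0.016, -0.0, -0.158]
[9.0, -8.0, -2.0] [0.021, -0.001, -0.21]
[11.0, -10.0, -2.0] [0.026, -0.001, -0.263]
call
[3.0, -1.0, -0.0] [0.005, -0.0, -0.053]
[6.0, -3.0, -1.0] [0.011, -0.0, -0.105]
[8.0, -4.0, -1.0] [0.016, -0.0, -0.158]
[11.0, -6.0, -2.0] [0.021, -0.001, -0.21]
[14.0, -7.0, -2.0] [0.026, -0.001, -0.263]
call
[3.0, -1.0, -0.0] [0.005, -0.0, -0.053]
[6.0, -1.0, -1.0] [0.011, -0.0, -0.105]
[9.0, -2.0, -1.0] [0.016, -0.0, -0.158]
[12.0, -3.0, -1.0] [0.021, -0.001, -0.21]
[15.0, -3.0, -2.0] [0.026, -0.001, -0.263]
POUR
call
[5.0, -0.0, -18.0] [0.0, -0.15, 0.0]
[13.0, -0.0, -32.0] [0.0, -0.3, 0.0]
[24.0, -0.0, -45.0] [0.0, -0.45, -0.0]
[30.0, -0.0, -49.0] [0.0, -0.52, 0.0]
[32.0, -0.0, -49.0] [0.0, -0.55, 0.0]
call
[0.0, 0.0, 0.0] [0.0, 0.0, 0.0]
[1.0, 0.0, -7.0] [-0.0, -0.05, -0.0]
[3.0, -0.0, -14.0] [0.0, -0.1, -0.0]
[5.0, 0.0, -21.0] [0.0, -0.15, -0.0]
```

Request:
send_rows(motion=[{"claw":-1,"slide":[1,-2,-1],"delta_rot":[0.003,0,-0.03]},{"claw":-1,"slide":[3,-5,-1],"delta_rot":[0.01,0,-0.09]},{"claw":-1,"slide":[5,-8,-2],"delta_rot":[0.016,0,-0.15]},{"claw":-1,"slide":[7,-10,-2],"delta_rot":[0.021,0,-0.21]},{"claw":-1,"slide":[8,-13,-3],"delta_rot":[0.026,0,-0.263]}])

```text
time: 9.0
position: [0.4397, 0.0523, 0.1008]
tool_rot: [-3.086, -0.483, -0.154]
ft_force: [0.5, -0.7, -2.5]
grip_width: 0.203
grip_force: 58.0
```

Request:
send_rows(motion=[{"claw":-1,"slide":[2,-2,0],"delta_rot":[0.005,0,-0.053]},{"claw":-1,"slide":[5,-4,-1],"delta_rot":[0.011,0,-0.105]},{"claw":-1,"slide":[7,-6,-1],"delta_rot":[0.016,0,-0.158]},{"claw":-1,"slide":[9,-8,-2],"delta_rot":[0.021,0,-0.21]},{"claw":-1,"slide":[11,-10,-2],"delta_rot":[0.026,0,-0.263]}])

```text
time: 9.5
position: [0.4469, 0.0651, 0.104]
tool_rot: [-2.983, -0.882, -0.149]
ft_force: [0.7, 0.0, -3.0]
grip_width: 0.196
grip_force: 58.0
```

Request:
send_rows(motion=[{"claw":-1,"slide":[3,-1,0],"delta_rot":[0.005,0,-0.053]},{"claw":-1,"slide":[6,-3,-1],"delta_rot":[0.011,0,-0.105]},{"claw":-1,"slide":[8,-4,-1],"delta_rot":[0.016,0,-0.158]},{"claw":-1,"slide":[11,-6,-2],"delta_rot":[0.021,0,-0.21]},{"claw":-1,"slide":[14,-7,-2],"delta_rot":[0.026,0,-0.263]}])

```text
time: 10.0
position: [0.4547, 0.0785, 0.1074]
tool_rot: [-2.83, -1.263, -0.141]
ft_force: [0.4, -0.2, -2.6]
grip_width: 0.199
grip_force: 58.0
```

Request:
send_rows(motion=[{"claw":-1,"slide":[3,-1,0],"delta_rot":[0.005,0,-0.053]},{"claw":-1,"slide":[6,-1,-1],"delta_rot":[0.011,0,-0.105]},{"claw":-1,"slide":[9,-2,-1],"delta_rot":[0.016,0,-0.158]},{"claw":-1,"slide":[12,-3,-1],"delta_rot":[0.021,0,-0.21]},{"claw":-1,"slide":[15,-3,-2],"delta_rot":[0.026,0,-0.263]}])

```text
time: 10.5
position: [0.4622, 0.0914, 0.1106]
tool_rot: [-2.63, -1.619, -0.13]
ft_force: [-0.2, 0.0, -2.7]
grip_width: 0.201
grip_force: 58.0
```

```bash
python3 - <<'E'
from h import *
s=ctrl.get_state(); M=R.from_rotvec(s['tool_rot']); print(s['position'].round(4),M.as_matrix().round(3).tolist(),s['ft_force'].round(1),s['joint_positions'].round(2),s['grip_width'])
print('lip',(s['position']+M.apply(LIP)).round(4))
E
```

```text
[0.4622 0.0914 0.1106] [[0.448, 0.893, 0.045], [0.889, -0.451, 0.087], [0.098, 0.001, -0.995]] [-0.2  0.  -2.7] [-0.72 -0.05  0.53  2.07 -0.06  1.05 -0.64] 0.2006496399054425
lip [0.5261 0.2181 0.0985]
```

Request:
send_rows(motion=[{"claw":-1,"slide":[5,0,-18],"delta_rot":[0,-0.15,0]},{"claw":-1,"slide":[13,0,-32],"delta_rot":[0,-0.3,0]},{"claw":-1,"slide":[24,0,-45],"delta_rot":[0,-0.45,0]},{"claw":-1,"slide":[30,0,-49],"delta_rot":[0,-0.52,0]},{"claw":-1,"slide":[32,0,-49],"delta_rot":[0,-0.55,0]}])

```text
time: 11.0
position: [0.4753, 0.1187, 0.1619]
tool_rot: [2.426, 1.497, -0.557]
ft_force: [-0.4, 0.7, -2.7]
grip_width: 0.201
grip_force: 58.0
```

Request:
send_rows(motion=[{"claw":-1,"slide":[0,0,0],"delta_rot":[0,0,0]},{"claw":-1,"slide":[1,0,-7],"delta_rot":[0,-0.05,0]},{"claw":-1,"slide":[3,0,-14],"delta_rot":[0,-0.1,0]},{"claw":-1,"slide":[5,0,-21],"delta_rot":[0,-0.15,0]},{"claw":-1,"slide":[5,0,-21],"delta_rot":[0,-0.15,0]}])

```text
time: 11.5
position: [0.4808, 0.1278, 0.1793]
tool_rot: [2.333, 1.431, -0.721]
ft_force: [0.4, 0.8, -1.8]
grip_width: 0.199
grip_force: 58.0
```

```bash
python3 - <<'E'
from h import *
d=snap('top','t6'); w=snap('wrist','w6'); e=snap('scene','s6'); s=ctrl.get_state(); M=R.from_rotvec(s['tool_rot']); print(s['position'].round(4),s['ft_force'].round(1),s['joint_positions'].round(2),s['grip_width'])
print('lip',(s['position']+M.apply(LIP)).round(4),'pitch',-np.arcsin(M.as_matrix()[2,0]))
E
```

```text
[0.4805 0.126  0.18  ] [-1.  -0.4 -1.5] [-0.87  0.42  0.42  1.56  0.19  1.68 -0.94] 0.19662139044156557
lip [0.5266 0.2158 0.0795] pitch 0.5993345941551032
```

Request:
send_rows(motion=[{"claw":-1,"slide":[2,0,-7],"delta_rot":[0,-0.05,0]},{"claw":-1,"slide":[4,0,-14],"delta_rot":[0,-0.1,0]},{"claw":-1,"slide":[7,0,-20],"delta_rot":[0,-0.15,0]},{"claw":-1,"slide":[7,0,-20],"delta_rot":[0,-0.15,0]},{"claw":-1,"slide":[7,0,-20],"delta_rot":[0,-0.15,0]}])

```text
time: 12.15
position: [0.4883, 0.1419, 0.1923]
tool_rot: [2.228, 1.365, -0.875]
ft_force: [0.6, -0.1, -2.3]
grip_width: 0.195
grip_force: 58.0
```

Request:
send_rows(motion=[{"claw":-1,"slide":[0,0,0],"delta_rot":[0,0,0]},{"claw":-1,"slide":[0,0,0],"delta_rot":[0,0,0]}])

```text
time: 12.35
position: [0.4883, 0.1419, 0.1929]
tool_rot: [2.228, 1.364, -0.875]
ft_force: [-0.7, 0.4, -1.6]
grip_width: 0.199
grip_force: 58.0
```

```bash
python3 - <<'E'
from h import *
f=[]
for i in range(6):
    d=snap('top','t7'); f.append(ctrl.get_state()['ft_force'])
print(np.mean(f,0).round(2)); e=snap('scene','s7')
A=cv2.cvtColor(load('scene0')['color'],6).astype(int); B=cv2.cvtColor(e['color'],6).astype(int)
# tote interior in the scene, ASCII diff
X=np.abs(A-B)[165:260,295:425]; X=cv2.blur(X.astype(np.float32),(2,2))[::2,::2]
for r in X: print(''.join(' .:#@'[min(4,int(v/12))] for v in r))
E
```

```text
[-0.    0.12 -1.08]
#:::@@@@@@@@@@@#:#:   @@@@:                                      
..::@@@@@@@@@@@@@@@   :@@:                                       
.. .@@@@@@@@@@@@@@@@                                             
   #@@@@@@@@@@@@@@@@#                                            
:#@@@@@@@@@@@@@@@@@@@:                                           
@@@@@@@@@@@@@@@@@@@@@@                                           
@@@@@@@@@@@@@@@@@@@@@@@:                                         
##@@@@@@@@@@@@@@@@@@@@@@:                    .                   
@@#@@@@@@@@@@@@@@@@@@@@@@@                                       
@@@@@@@@@@@@@@@@@@@@@@@@@:                                       
@#@@@@@@@@@@@@@@@@@@@@::.                                        
@@@@@@@@@@@@@@@@@@@#..:..                            .        .  
.:@@@@@@@@@@@@@@@:......                           .:#.          
  .@@@@@@@@@@#:........                            :##:.         
    @@@@@#:..  :.......                            ::###.        
     :@@:  .  .........                            .##....       
         . ..::::...... 
[... 1143 characters left out ...]
                    
                             :::::::.                            
                             :#:@#                               
                             ::.                                 
                                                                 
                                                                 
                                                                 
                                                                 
                                                                 
                  .                                              
                  .                                              
                  .
```

```bash
python3 - <<'E'
from h import *
d=snap('wrist','w7')
for n in ('w5','w7'):
    g=cv2.cvtColor(load(n)['color'],6)[0:205,262:405]; print(n,g.mean().round(1),g.std().round(1))
    h=cv2.resize(g,(71,51),interpolation=cv2.INTER_AREA)
    for r in h[::1]: print(''.join(' .:-=+*#%@'[int(v)*10//256] for v in r))
E
```

```text
w5 152.6 45.0
##############################################################=========
#############################################################*=========
########*****################################################+=========
######+++*****+**############################################+=========
+=++++--+**###*****##########################################==========
======---+***+++****########################################*==========
=====----:--==++#****#######################################*==========
=====---++---=+*#+****######################################+==========
=====----=+****++*#*+*######################################===========
##====----=====+***+=######################################*===========
##***==---=++++++==+#######################################*===========
#####*+++=------=+*########################################+===========
###########################################################============
##########################################################*============
##########################################################*============
######
[... 5570 characters left out ...]
==================================================--
=====================================================================--
=====================================================================--
=====================================================================--
=====================================================================--
=====================================================================--
=====================================================================--
=====================================================================--
=====================================================================--
-----------------------------------------------------------------------
```

```bash
python3 - <<'E'
from h import *
s=ctrl.get_state(); a=(s['position'],R.from_rotvec(s['tool_rot'])); b=(np.array([.463,.093,.14]),frame(1.10)); c=(np.array([.4325,.0391,.11]),frame(.044))
plan(*b,5); plan(*c,10,start=b)
E
```

```text
call
[-1.0, -0.0, 15.0] [0.0, 0.15, 0.0]
[-2.0, -0.0, 31.0] [0.001, 0.3, 0.0]
[-3.0, -0.0, 46.0] [0.001, 0.45, 0.0]
[-4.0, -0.0, 61.0] [0.001, 0.6, 0.0]
[-5.0, -0.0, 76.0] [0.002, 0.751, 0.0]
call
[-6.0, -0.0, 3.0] [0.0, 0.0, 0.106]
[-12.0, -1.0, 6.0] [0.0, 0.0, 0.211]
[-19.0, -1.0, 9.0] [0.0, 0.0, 0.317]
[-25.0, -1.0, 12.0] [0.0, 0.0, 0.422]
[-31.0, -1.0, 15.0] [0.0, 0.0, 0.528]
call
[-5.0, 3.0, 3.0] [0.0, 0.0, 0.106]
[-11.0, 6.0, 6.0] [0.0, 0.0, 0.211]
[-16.0, 9.0, 9.0] [0.0, 0.0, 0.317]
[-22.0, 12.0, 12.0] [0.0, 0.0, 0.422]
[-27.0, 14.0, 15.0] [0.0, 0.0, 0.528]
```

Request:
send_rows(motion=[{"claw":-1,"slide":[-1,0,12],"delta_rot":[0,0.14,0]},{"claw":-1,"slide":[-2,0,28],"delta_rot":[0,0.28,0]},{"claw":-1,"slide":[-3,0,44],"delta_rot":[0,0.43,0]},{"claw":-1,"slide":[-4,0,60],"delta_rot":[0,0.58,0]},{"claw":-1,"slide":[-5,0,76],"delta_rot":[0,0.73,0]}])

```text
time: 13.25
position: [0.4637, 0.093, 0.1407]
tool_rot: [2.669, 1.638, -0.016]
ft_force: [0.2, -1.1, -1.6]
grip_width: 0.202
grip_force: 58.0
```

Request:
send_rows(motion=[{"claw":-1,"slide":[-6,0,3],"delta_rot":[0,0.02,0.106]},{"claw":-1,"slide":[-12,-1,6],"delta_rot":[0,0.02,0.211]},{"claw":-1,"slide":[-19,-1,9],"delta_rot":[0,0.02,0.317]},{"claw":-1,"slide":[-25,-1,12],"delta_rot":[0,0.02,0.422]},{"claw":-1,"slide":[-31,-1,15],"delta_rot":[0,0.02,0.528]}])

```text
time: 13.75
position: [0.4476, 0.0652, 0.1256]
tool_rot: [3.01, 0.879, 0.004]
ft_force: [0.1, -0.1, -1.7]
grip_width: 0.197
grip_force: 58.0
```

Request:
send_rows(motion=[{"claw":-1,"slide":[-5,3,3],"delta_rot":[0,0,0.106]},{"claw":-1,"slide":[-11,6,6],"delta_rot":[0,0,0.211]},{"claw":-1,"slide":[-16,9,9],"delta_rot":[0,0,0.317]},{"claw":-1,"slide":[-22,12,12],"delta_rot":[0,0,0.422]},{"claw":-1,"slide":[-27,14,15],"delta_rot":[0,0,0.528]}])

```text
time: 14.25
position: [0.4326, 0.0387, 0.1106]
tool_rot: [3.136, 0.063, 0.006]
ft_force: [-0.6, 0.1, -2.4]
grip_width: 0.199
grip_force: 58.0
```

```bash
python3 - <<'E'
from h import *
ctrl.get_image('top')
s=ctrl.get_state(); print(s['position'].round(4),R.from_rotvec(s['tool_rot']).as_matrix().round(3).tolist()); plan([.4325,.0391,.032],frame(.044),10)
E
```

```text
[0.4317 0.0378 0.1101] [[0.999, 0.035, 0.003], [0.035, -0.999, -0.005], [0.002, 0.006, -1.0]]
call
[0.0, -0.0, 8.0] [0.001, -0.0, -0.001]
[0.0, -0.0, 16.0] [0.001, -0.0, -0.002]
[0.0, -1.0, 23.0] [0.002, -0.001, -0.003]
[0.0, -1.0, 31.0] [0.002, -0.001, -0.003]
[0.0, -1.0, 39.0] [0.003, -0.001, -0.004]
call
[0.0, -0.0, 8.0] [0.001, -0.0, -0.001]
[0.0, -0.0, 16.0] [0.001, -0.0, -0.002]
[0.0, -0.0, 23.0] [0.002, -0.001, -0.003]
[0.0, -1.0, 31.0] [0.002, -0.001, -0.003]
[0.0, -1.0, 39.0] [0.003, -0.001, -0.004]
```

Request:
send_rows(motion=[{"claw":-1,"slide":[0,0,8],"delta_rot":[0,0,-0.002]},{"claw":-1,"slide":[0,0,20],"delta_rot":[0.002,0,-0.004]},{"claw":-1,"slide":[0,0,36],"delta_rot":[0.004,0,-0.006]},{"claw":-1,"slide":[0,-1,52],"delta_rot":[0.005,0,-0.008]},{"claw":-1,"slide":[0,-1,66],"delta_rot":[0.006,0,-0.008]}])

```text
time: 14.8
position: [0.4329, 0.0404, 0.0431]
tool_rot: [-3.139, -0.087, -0.005]
ft_force: [-0.5, -0.1, -1.9]
grip_width: 0.194
grip_force: 58.0
```

Request:
send_rows(motion=[{"claw":-1,"slide":[0,0,5],"delta_rot":[0,0,0]},{"claw":-1,"slide":[0,0,10],"delta_rot":[0,0,0]},{"claw":-1,"slide":[0,0,14],"delta_rot":[0,0,0]},{"claw":-1,"slide":[0,0,14],"delta_rot":[0,0,0]}])

```text
time: 15.2
position: [0.4335, 0.0403, 0.0306]
tool_rot: [-3.139, -0.084, -0.007]
ft_force: [-0.5, -0.0, -1.5]
grip_width: 0.197
grip_force: 58.0
```

Request:
send_rows(motion=[{"claw":-1,"slide":[0,0,1],"delta_rot":[0,0,0]},{"claw":-1,"slide":[0,0,2],"delta_rot":[0,0,0]},{"claw":-1,"slide":[0,0,2],"delta_rot":[0,0,0]}])

```text
time: 15.5
position: [0.4341, 0.0404, 0.0292]
tool_rot: [-3.139, -0.083, -0.009]
ft_force: [-0.5, -0.2, 0.7]
grip_width: 0.199
grip_force: 58.0
```

Request:
send_rows(motion=[{"claw":-0.6,"slide":[0,0,0],"delta_rot":[0,0,0]},{"claw":-0.3,"slide":[0,0,0],"delta_rot":[0,0,0]},{"claw":-0.1,"slide":[0,0,0],"delta_rot":[0,0,0]},{"claw":0,"slide":[0,0,0],"delta_rot":[0,0,0]},{"claw":0,"slide":[0,0,0],"delta_rot":[0,0,0]}])

```text
time: 16.0
position: [0.4337, 0.0402, 0.0288]
tool_rot: [-3.139, -0.083, -0.008]
ft_force: [-0.1, -0.4, 0.3]
grip_width: 0.457
grip_force: 0.0
```

Request:
send_rows(motion=[{"claw":0,"slide":[0,0,-15],"delta_rot":[0,0,0]},{"claw":0,"slide":[0,0,-35],"delta_rot":[0,0,0]},{"claw":0,"slide":[0,0,-60],"delta_rot":[0,0,0]},{"claw":0,"slide":[0,0,-90],"delta_rot":[0,0,0]},{"claw":0,"slide":[0,0,-120],"delta_rot":[0,0,0]}])

```text
time: 16.5
position: [0.4327, 0.0399, 0.1498]
tool_rot: [-3.139, -0.083, -0.007]
ft_force: [0.4, 0.1, -0.3]
grip_width: 0.5
grip_force: 0.0
```

```bash
python3 - <<'E'
from h import *
d=snap('top','t8'); e=snap('scene','s8'); s=ctrl.get_state(); print(s['time'],s['position'].round(4),s['grip_width'],s['joint_positions'].round(2))
for (n,m,r0,r1,c0,c1) in (('top0','t8',212,298,208,322),('scene0','s8',165,270,295,425)):
    A=cv2.cvtColor(load(n)['color'],6).astype(int); B=cv2.cvtColor(load(m)['color'],6).astype(int)
    X=cv2.blur(np.abs(A-B)[r0:r1,c0:c1].astype(np.float32),(2,2)); print(m)
    for r in X[::2,:]: 
        l=''.join(' .:#@'[min(4,int(v/12))] for v in r[::1]).rstrip(); print(l)
E
```

```text
16.6 [0.436  0.0406 0.1527] 0.4967171920748844 [-0.66 -0.14  0.48  2.05  0.06  1.2  -1.73]
t8
........::::..:.........................::......................................................................::
...:::..:::.::::..:.........::...................................................................::.....::.:::...:
:::.:..:.::............................................................................................::##.......
::......................................................................................................:::.......
:::::::...........................................................................................................
::::#::........................................................................  ... ..  ..           ......:.....
::....:::.......................................... .. ....... .... .. .............   ....    ..  .  ............
.............. ......... ...............................................................     ...... .  ...........
..................................................................................... 
[... 7247 characters left out ...]
::::::::::########:::::::.
@@@@@#:..::.                     ..:#::##::::..::....       ..::########:::............
@@@@@@#::::.  .                    .::...                      ..:::...
@@@@@@@@@#:.  ..                                                            .:#:.
@@@@@@@@@@#:....                                                         .. ..
@@@@@@@@@@@##::.                                                 ...   ..
@@@@@@@@@@@@@#:..                                               #@:
@@@@@@@@@@#####:.
@@@@@@@@@@@@####:
@@@@@@@@@@@@@@@@#:
@@@@@@@@@@@@@#:...
@@@@@@@###....
##:...
                                   ..
                                   ...
                                   ..
```

```bash
python3 - <<'E'
from h import *
plan([.592,.255,.16],frame(1.656),15)
T=load('t8')
for uv in ((266,236),(256,244),(265,243)): print(atz(T,*uv,.012).round(3))
E
```

```text
call
[11.0, -14.0, -0.0] [0.0, -0.001, -0.107]
[22.0, -27.0, -1.0] [0.001, -0.002, -0.214]
[33.0, -41.0, -1.0] [0.001, -0.003, -0.321]
[45.0, -55.0, -1.0] [0.002, -0.003, -0.427]
[56.0, -69.0, -1.0] [0.002, -0.004, -0.534]
call
[17.0, -6.0, -0.0] [0.0, -0.001, -0.107]
[33.0, -12.0, -1.0] [0.001, -0.002, -0.214]
[50.0, -18.0, -1.0] [0.001, -0.003, -0.321]
[66.0, -25.0, -1.0] [0.002, -0.003, -0.427]
[83.0, -31.0, -2.0] [0.002, -0.004, -0.534]
call
[17.0, 3.0, -0.0] [0.0, -0.001, -0.107]
[35.0, 6.0, -1.0] [0.001, -0.002, -0.214]
[52.0, 9.0, -1.0] [0.001, -0.003, -0.321]
[70.0, 13.0, -2.0] [0.002, -0.003, -0.427]
[87.0, 16.0, -2.0] [0.002, -0.004, -0.534]
[0.567 0.254 0.012]
[0.553 0.271 0.012]
[0.555 0.255 0.012]
```

Request:
send_rows(motion=[{"claw":-0.2,"slide":[11,-14,0],"delta_rot":[0,0,-0.107]},{"claw":-0.2,"slide":[22,-27,-1],"delta_rot":[0,0,-0.214]},{"claw":-0.2,"slide":[33,-41,-1],"delta_rot":[0.001,-0.003,-0.321]},{"claw":-0.2,"slide":[45,-55,-1],"delta_rot":[0.002,-0.003,-0.427]},{"claw":-0.2,"slide":[56,-69,-1],"delta_rot":[0.002,-0.004,-0.534]}])

```text
time: 17.1
position: [0.4853, 0.1123, 0.1492]
tool_rot: [-3.004, -0.915, 0.0]
ft_force: [0.6, -0.4, -0.6]
grip_width: 0.401
grip_force: 0.0
```

Request:
send_rows(motion=[{"claw":-0.2,"slide":[17,-6,0],"delta_rot":[0,0,-0.107]},{"claw":-0.2,"slide":[33,-12,-1],"delta_rot":[0,-0.002,-0.214]},{"claw":-0.2,"slide":[50,-18,-1],"delta_rot":[0.001,-0.003,-0.321]},{"claw":-0.2,"slide":[66,-25,-1],"delta_rot":[0.002,-0.003,-0.427]},{"claw":-0.2,"slide":[83,-31,-2],"delta_rot":[0.002,-0.004,-0.534]}])

```text
time: 17.6
position: [0.537, 0.1841, 0.151]
tool_rot: [-2.655, -1.675, 0.007]
ft_force: [-0.0, -0.1, 0.5]
grip_width: 0.403
grip_force: 0.0
```

Request:
send_rows(motion=[{"claw":-0.2,"slide":[11,1,0],"delta_rot":[0,0,-0.107]},{"claw":-0.2,"slide":[20,2,-1],"delta_rot":[0,0,-0.214]},{"claw":-0.2,"slide":[30,4,-1],"delta_rot":[0.001,-0.003,-0.321]},{"claw":-0.2,"slide":[38,6,-1],"delta_rot":[0.002,-0.003,-0.427]},{"claw":-0.2,"slide":[44,8,-2],"delta_rot":[0.002,-0.004,-0.534]}])

```text
time: 18.1
position: [0.5633, 0.2201, 0.1528]
tool_rot: [-2.118, -2.316, 0.013]
ft_force: [-0.0, 0.3, -0.1]
grip_width: 0.4
grip_force: 0.0
```

```bash
python3 - <<'E'
from h import *
ctrl.get_image('top'); d=snap('wrist','w9'); t=snap('top','t9'); e=snap('scene','s9'); s=ctrl.get_state(); print(s['time'],s['position'].round(4),R.from_rotvec(s['tool_rot']).as_matrix().round(3).tolist(),s['grip_width'],s['joint_positions'].round(2))
# where tote corners project in wrist
c,sn=np.cos(.085),np.sin(.085); L=lambda x,y,z:np.array([.535+c*x-sn*y,.25+sn*x+c*y,z])
for l in ((.063,-.088),(.063,.088),(-.063,.088),(-.063,-.088)): print(l,proj(d,L(*l,.06)).round(0))
for l in ((.052,-.077),(.052,.077),(-.052,.077),(-.052,-.077)): print(l,proj(d,L(*l,.005)).round(0))
# rectified floor map from wrist (z=.01) as ascii; 2.5mm cells, rows local x from +52, cols local y from +77
g=cv2.cvtColor(d['color'],6); xs=np.arange(.062,-.062,-.003); ys=np.arange(.086,-.086,-.0015)
m=np.array([[proj(d,L(x,y,.008)) for y in ys] for x in xs],np.float32); W=cv2.remap(g,m[...,0],m[...,1],cv2.INTER_LINEAR,borderValue=0)
for r in W: print(''.join(' .:-=+*#%@'[min(9,int(v)*10//200)] for v in r))
E
```

```text
18.3 [0.5632 0.2194 0.1534] [[-0.081, 0.997, -0.008], [0.997, 0.081, -0.004], [-0.003, -0.008, -1.0]] 0.4031548030859445 [-0.7   0.27  0.34  1.65 -0.09  1.25 -0.26]
(0.063, -0.088) [385. 320.]
(0.063, 0.088) [397.  37.]
(-0.063, 0.088) [179.  36.]
(-0.063, -0.088) [198. 317.]
(0.052, -0.077) [364. 277.]
(0.052, 0.077) [369.  70.]
(-0.052, 0.077) [222.  69.]
(-0.052, -0.077) [232. 276.]
####---==--#################################################################################################*      
==#+-------***#**##*********####********#*#*#********####*##*#**##**###*#*##*###*#####*##*##########*#####*##******
-:::::::::::::-----:-----------:-----------------------=---------=======------================================++===
-:::---------------------------------------------------------------------------------------------::::::::::::::::::
-::::::=**##########################################################################+----------------=-------::::::
-::::::======#######################################################################------------------=-----=:-::::
-::::::=====+##
[... 3460 characters left out ...]
::::
#====:-=---===----=------===-=--=--=------=---=-=-=--------------------------=-------------------------------::::::
*===-:-=--=--------------=-=----==--=--=---=---=--------------------=------------------------=----=----------::::::
*===:::::::::::---:-:::-=------::::::--:-----::-:--:----:--:-----------------==--------------*+=------------:::::::
*==-:::::::::::::::::::::::::::::::::::::::::::::::::::::::::::::::::::::::::::::::::::::::::::::::::::::......... 
*==:::::::::::::::::::::::::::::::::::::::::::::::::::::::::::::::::::::::::::::::::::::::::::::::::::::.   .  .. .
*=-:::::::::::::::::::::::::::::::::::::::::::::::::::::::::::::::::::::::::::::::::::::::::::::::::::::.  ..  ...-
```

```bash
python3 - <<'E'
from h import *
c,sn=np.cos(.085),np.sin(.085); L=lambda x,y,z:np.array([.535+c*x-sn*y,.25+sn*x+c*y,z])
for n in ('w9','t9'):
    d=load(n); g=cv2.cvtColor(d['color'],6)
    for y in (-.03,0,.03,.06):
        m=np.array([[proj(d,L(x,y,.06)) for x in np.arange(.044,.0725,.0015)]],np.float32); print(n,y,cv2.remap(g,m[...,0],m[...,1],1)[0].tolist())
plan(L(.0575,-.045,.1),frame(1.656),5)
E
```

```text
w9 -0.03 [78, 76, 72, 68, 64, 97, 148, 151, 154, 148, 140, 118, 113, 155, 155, 189, 245, 243, 243]
w9 0 [147, 147, 135, 65, 65, 85, 150, 146, 152, 145, 143, 122, 89, 115, 116, 121, 229, 227, 229]
w9 0.03 [146, 152, 140, 68, 62, 78, 148, 144, 151, 150, 142, 129, 96, 149, 145, 142, 231, 239, 240]
w9 0.06 [148, 147, 154, 69, 62, 63, 130, 141, 153, 145, 140, 129, 93, 154, 155, 152, 215, 246, 246]
t9 -0.03 [121, 120, 116, 119, 118, 118, 119, 117, 114, 113, 113, 111, 109, 111, 109, 107, 108, 108, 107]
t9 0 [102, 107, 110, 111, 114, 115, 114, 114, 114, 115, 116, 115, 113, 112, 113, 113, 113, 114, 113]
t9 0.03 [104, 107, 108, 106, 106, 107, 106, 107, 106, 107, 108, 109, 108, 108, 109, 109, 107, 108, 108]
t9 0.06 [94, 95, 95, 95, 96, 95, 93, 96, 95, 92, 94, 95, 95, 95, 95, 96, 95, 94, 96]
call
[-2.0, 6.0, 11.0] [-0.002, 0.001, -0.001]
[-5.0, 13.0, 21.0] [-0.003, 0.001, -0.001]
[-7.0, 19.0, 32.0] [-0.005, 0.002, -0.002]
[-9.0, 26.0, 43.0] [-0.006, 0.002, -0.003]
[-12.0, 32.0, 53.0] [-0.008, 0.003, -0.004]
```

Request:
send_rows(motion=[{"claw":-0.2,"slide":[-3,7,5],"delta_rot":[-0.002,0,0]},{"claw":-0.2,"slide":[-6,16,12],"delta_rot":[-0.004,0,0]},{"claw":-0.2,"slide":[-9,24,25],"delta_rot":[-0.006,0.002,-0.002]},{"claw":-0.2,"slide":[-11,30,40],"delta_rot":[-0.008,0.003,-0.004]},{"claw":-0.2,"slide":[-12,32,53],"delta_rot":[-0.008,0.003,-0.004]}])

```text
time: 18.8
position: [0.5963, 0.2093, 0.0988]
tool_rot: [2.123, 2.315, -0.0]
ft_force: [-0.4, 0.1, -0.6]
grip_width: 0.399
grip_force: 0.0
```

```bash
python3 - <<'E'
from h import *
ctrl.get_image('top'); ctrl.get_image('top')
s=ctrl.get_state(); print(s['position'].round(4))
c,sn=np.cos(.085),np.sin(.085); L=lambda x,y,z:np.array([.535+c*x-sn*y,.25+sn*x+c*y,z])
plan(L(.057,-.045,.045),frame(1.656),5)
E
```

```text
[0.5945 0.2093 0.0976]
call
[0.0, 0.0, 11.0] [-0.001, 0.0, 0.0]
[0.0, 1.0, 21.0] [-0.002, 0.001, 0.001]
[0.0, 1.0, 32.0] [-0.002, 0.001, 0.001]
[1.0, 1.0, 42.0] [-0.003, 0.001, 0.002]
[1.0, 1.0, 53.0] [-0.004, 0.001, 0.002]
```

Request:
send_rows(motion=[{"claw":-0.2,"slide":[0,1,11],"delta_rot":[-0.001,0,0]},{"claw":-0.2,"slide":[0,1,22],"delta_rot":[-0.002,0,0]},{"claw":-0.2,"slide":[1,1,34],"delta_rot":[-0.003,0,0]},{"claw":-0.2,"slide":[1,1,46],"delta_rot":[-0.003,0.001,0.002]},{"claw":-0.2,"slide":[1,1,58],"delta_rot":[-0.003,0.001,0.002]}])

```text
time: 19.4
position: [0.5968, 0.2117, 0.0419]
tool_rot: [2.122, 2.314, 0.007]
ft_force: [1.0, -0.2, -0.0]
grip_width: 0.398
grip_force: 0.0
```

Request:
send_rows(motion=[{"claw":-1,"slide":[0,0,0],"delta_rot":[0,0,0]},{"claw":-1,"slide":[0,0,0],"delta_rot":[0,0,0]},{"claw":-1,"slide":[0,0,0],"delta_rot":[0,0,0]},{"claw":-1,"slide":[0,0,0],"delta_rot":[0,0,0]},{"claw":-1,"slide":[0,0,0],"delta_rot":[0,0,0]}], grip_force=30)

```text
time: 19.9
position: [0.5971, 0.2118, 0.0438]
tool_rot: [2.122, 2.314, 0.007]
ft_force: [-2.3, 0.4, 2.3]
grip_width: 0.122
grip_force: 30.0
```

Request:
send_rows(motion=[{"claw":-1,"slide":[0,0,0],"delta_rot":[0,0,0]},{"claw":-1,"slide":[0,0,0],"delta_rot":[0,0,0]},{"claw":-1,"slide":[0,0,0],"delta_rot":[0,0,0]}], grip_force=58)

```text
time: 20.2
position: [0.5974, 0.2118, 0.0437]
tool_rot: [2.122, 2.314, 0.008]
ft_force: [-2.2, 0.1, 4.9]
grip_width: 0.112
grip_force: 58.0
```

Request:
send_rows(motion=[{"claw":-0.3,"slide":[0,0,0],"delta_rot":[0,0,0]},{"claw":-0.3,"slide":[0,0,0],"delta_rot":[0,0,0]},{"claw":-0.3,"slide":[0,0,3],"delta_rot":[0,0,0]},{"claw":-0.3,"slide":[0,0,7],"delta_rot":[0,0,0]},{"claw":-0.3,"slide":[0,0,7],"delta_rot":[0,0,0]}], grip_force=30)

```text
time: 20.7
position: [0.5965, 0.2112, 0.0349]
tool_rot: [2.123, 2.314, 0.004]
ft_force: [0.3, 0.8, -0.5]
grip_width: 0.343
grip_force: 0.0
```

Request:
send_rows(motion=[{"claw":-1,"slide":[0,0,0],"delta_rot":[0,0,0]},{"claw":-1,"slide":[0,0,0],"delta_rot":[0,0,0]},{"claw":-1,"slide":[0,0,0],"delta_rot":[0,0,0]},{"claw":-1,"slide":[0,0,0],"delta_rot":[0,0,0]},{"claw":-1,"slide":[0,0,0],"delta_rot":[0,0,0]}])

```text
time: 21.2
position: [0.5972, 0.2115, 0.0362]
tool_rot: [2.122, 2.314, 0.007]
ft_force: [-0.6, 0.1, 1.6]
grip_width: 0.127
grip_force: 30.0
```

Request:
send_rows(motion=[{"claw":-1,"slide":[0,0,0],"delta_rot":[0,0,0]},{"claw":-1,"slide":[0,0,0],"delta_rot":[0,0,0]},{"claw":-1,"slide":[0,0,0],"delta_rot":[0,0,0]}], grip_force=58)

```text
time: 21.5
position: [0.5972, 0.2115, 0.0362]
tool_rot: [2.122, 2.314, 0.007]
ft_force: [-0.3, -0.0, 0.3]
grip_width: 0.118
grip_force: 58.0
```

Request:
send_rows(motion=[{"claw":-1,"slide":[0,0,-3],"delta_rot":[0,0,0]},{"claw":-1,"slide":[0,0,-8],"delta_rot":[0,0,0]},{"claw":-1,"slide":[0,0,-14],"delta_rot":[0,0,0]},{"claw":-1,"slide":[0,0,-22],"delta_rot":[0,0,0]},{"claw":-1,"slide":[0,0,-30],"delta_rot":[0,0,0]}])

```text
time: 22.0
position: [0.5971, 0.2115, 0.0668]
tool_rot: [2.122, 2.314, 0.007]
ft_force: [-0.3, 0.1, -2.9]
grip_width: 0.121
grip_force: 58.0
```

Request:
send_rows(motion=[{"claw":-1,"slide":[0,0,-12],"delta_rot":[0,0,0]},{"claw":-1,"slide":[0,0,-26],"delta_rot":[0,0,0]},{"claw":-1,"slide":[0,0,-42],"delta_rot":[0,0,0]},{"claw":-1,"slide":[0,0,-56],"delta_rot":[0,0,0]},{"claw":-1,"slide":[0,0,-70],"delta_rot":[0,0,0]}])

```text
time: 22.5
position: [0.597, 0.2114, 0.1378]
tool_rot: [2.122, 2.314, 0.008]
ft_force: [0.4, -0.6, -3.0]
grip_width: 0.121
grip_force: 58.0
```

Request:
send_rows(motion=[{"claw":-1,"slide":[0,0,-15],"delta_rot":[0,0,0]},{"claw":-1,"slide":[0,0,-30],"delta_rot":[0,0,0]},{"claw":-1,"slide":[0,0,-42],"delta_rot":[0,0,0]},{"claw":-1,"slide":[0,0,-50],"delta_rot":[0,0,0]},{"claw":-1,"slide":[0,0,-50],"delta_rot":[0,0,0]}])

```text
time: 23.0
position: [0.5973, 0.2115, 0.1876]
tool_rot: [2.122, 2.313, 0.01]
ft_force: [-0.1, 0.0, -4.1]
grip_width: 0.122
grip_force: 58.0
```

```bash
cat > t.py <<'E'
from h import *
from scipy.optimize import minimize
c,sn=np.cos(.085),np.sin(.085)
# tote in tool frame, from the grasp pose
Rt0=R.from_euler('z',.085); G=(np.array([.5967,.2113,.0355]),frame(1.656))
rel_p=G[1].inv().apply(np.array([.535,.25,0])-G[0]); rel_R=G[1].inv()*Rt0
def tote(pos,rot): return pos+rot.apply(rel_p), rot*rel_R
def corners(pos,rot,z=.005,x=.052,y=.077):
    p,r=tote(pos,rot); return {n:p+r.apply([a*x,b*y,z]) for n,a,b in (('fl',-1,1),('fr',-1,-1),('bl',1,1),('br',1,-1))}
def asc(d,f,z=.008,step=.003):
    g=cv2.cvtColor(d['color'],6); p,r=f; xs=np.arange(.062,-.063,-step); ys=np.arange(.086,-.087,-step/2)
    m=np.array([[proj(d,p+r.apply([x,y,z])) for y in ys] for x in xs],np.float32); W=cv2.remap(g,m[...,0],m[...,1],1,borderValue=0)
    for q in W: print(''.join(' .:-=+*#%@'[min(9,int(v)*10//200)] for v in q))
E
python3 - <<'E'
from t import *
d=snap('wrist','w10'); s=ctrl.get_state(); P=(s['position'],R.from_rotvec(s['tool_rot'])); print(s['position'].round(4),s['ft_force'].round(1),s['torque'].round(2),s['grip_width'],s['joint_positions'].round(2))
for n,p in corners(*P).items(): print(n,p.round(3),proj(d,p).round(0))
asc(d,tote(*P))
# tilt candidates: axis horizontal so that fl goes lowest
b=.085; dirw=R.from_euler('z',b).apply([-1/np.sqrt(2),1/np.sqrt(2),0]); ax=np.cross(dirw,[0,0,-1]); print('axis',ax)
for th in (.3,.5,.6,.75):
    rot=R.from_rotvec(ax*th)*P[1]; cs=corners(P[0],rot); M=rot.as_matrix(); print(th,{k:v.round(3).tolist() for k,v in cs.items()},'toolz',M[:,2].round(2)); print('local rotvec',(P[1].inv()*rot).as_rotvec().round(3))
E
```

```text
[0.5968 0.2113 0.1865] [ 0.2  0.  -3.9] [-0.18 -0.13 -0.  ] 0.11923619544547037 [-0.67  0.3   0.35  1.55 -0.11  1.31 -0.22]
fl [0.477 0.322 0.156] [82.  8.]
fr [0.49  0.169 0.155] [119. 328.]
bl [0.58  0.331 0.156] [315.   4.]
br [0.594 0.178 0.156] [317. 328.]
      -=-=-========-==============================-=============-===-============-=======-==-====-#::::::::::-::::*#
      ======================================================================-=====-========-======%::::::::-::::::*#
      =-=-===================-=====-========-=-====================================================::::::::-:-::::*%
      =---=---=-======-=====--================================-===========-=============-==========:::::--:-::::::*%
      :===================================++===============####%#%####%#%##%%%%#%#%%-=====  .      ::::::::-:::-::. 
      :===============================%#%%###%======%*######################%###%##%-===== . . .   :::::::-:-:::::..
      :==============================+%######*======###########%%######%##########%#-===-         ..::::-::::-::::..
      :============
[... 4140 characters left out ...]
312, 0.109], 'fr': [0.499, 0.161, 0.141], 'bl': [0.59, 0.323, 0.131], 'br': [0.6, 0.172, 0.163]} toolz [ 0.23 -0.19 -0.95]
local rotvec [-0.212 -0.212 -0.001]
0.5 {'fl': [0.503, 0.3, 0.081], 'fr': [0.506, 0.155, 0.133], 'bl': [0.6, 0.315, 0.117], 'br': [0.603, 0.17, 0.169]} toolz [ 0.37 -0.31 -0.88]
local rotvec [-0.353 -0.354 -0.002]
0.6 {'fl': [0.512, 0.293, 0.069], 'fr': [0.511, 0.151, 0.13], 'bl': [0.605, 0.31, 0.111], 'br': [0.604, 0.169, 0.172]} toolz [ 0.44 -0.36 -0.82]
local rotvec [-0.424 -0.425 -0.003]
0.75 {'fl': [0.526, 0.28, 0.053], 'fr': [0.517, 0.146, 0.127], 'bl': [0.615, 0.302, 0.103], 'br': [0.606, 0.168, 0.177]} toolz [ 0.53 -0.44 -0.73]
local rotvec [-0.53  -0.531 -0.004]
```

Request:
send_rows(motion=[{"claw":-1,"slide":[0,0,-6],"delta_rot":[-0.03,-0.03,0]},{"claw":-1,"slide":[0,0,-14],"delta_rot":[-0.065,-0.065,0]},{"claw":-1,"slide":[0,0,-22],"delta_rot":[-0.1,-0.1,0]},{"claw":-1,"slide":[0,0,-28],"delta_rot":[-0.135,-0.135,0]},{"claw":-1,"slide":[0,0,-30],"delta_rot":[-0.17,-0.17,0]}])

```text
time: 23.55
position: [0.5961, 0.2112, 0.2159]
tool_rot: [1.96, 2.135, 0.021]
ft_force: [0.8, -0.7, -3.1]
grip_width: 0.121
grip_force: 58.0
```

Request:
send_rows(motion=[{"claw":-1,"slide":[0,0,0],"delta_rot":[-0.035,-0.035,0]},{"claw":-1,"slide":[0,0,0],"delta_rot":[-0.07,-0.07,0]},{"claw":-1,"slide":[0,0,0],"delta_rot":[-0.105,-0.105,0]},{"claw":-1,"slide":[0,0,0],"delta_rot":[-0.14,-0.14,0]},{"claw":-1,"slide":[0,0,0],"delta_rot":[-0.175,-0.175,0]}])

```text
time: 24.05
position: [0.5955, 0.2112, 0.2148]
tool_rot: [1.793, 1.953, 0.032]
ft_force: [-0.6, -0.2, -2.9]
grip_width: 0.12
grip_force: 58.0
```

Request:
send_rows(motion=[{"claw":-1,"slide":[0,0,0],"delta_rot":[-0.035,-0.035,0]},{"claw":-1,"slide":[0,0,0],"delta_rot":[-0.07,-0.07,0]},{"claw":-1,"slide":[0,0,0],"delta_rot":[-0.105,-0.105,0]},{"claw":-1,"slide":[0,0,0],"delta_rot":[-0.14,-0.14,0]},{"claw":-1,"slide":[0,0,0],"delta_rot":[-0.16,-0.16,0]}])

```text
time: 24.55
position: [0.5948, 0.2117, 0.214]
tool_rot: [1.64, 1.788, 0.042]
ft_force: [-0.6, -0.5, -3.3]
grip_width: 0.122
grip_force: 58.0
```

Request:
send_rows(motion=[{"claw":-1,"slide":[0,0,0],"delta_rot":[0,0,0]},{"claw":-1,"slide":[0,0,0],"delta_rot":[0,0,0]},{"claw":-1,"slide":[0,0,0],"delta_rot":[0,0,0]},{"claw":-1,"slide":[0,0,0],"delta_rot":[0,0,0]},{"claw":-1,"slide":[0,0,0],"delta_rot":[0,0,0]}])

```text
time: 25.05
position: [0.5966, 0.2108, 0.2163]
tool_rot: [1.643, 1.786, 0.045]
ft_force: [0.1, -0.8, -3.7]
grip_width: 0.121
grip_force: 58.0
```

```bash
python3 - <<'E'
from t import *
d=snap('wrist','w11'); e=snap('scene','s11'); t=snap('top','t11'); s=ctrl.get_state(); P=(s['position'],R.from_rotvec(s['tool_rot'])); print(s['time'],s['position'].round(4),s['ft_force'].round(1),s['grip_width'],s['grip_force'],s['joint_positions'].round(2),s['qd'].round(3))
print('tilt',np.arccos(-P[1].as_matrix()[2,2]))
for n,p in corners(*P).items(): print(n,p.round(3),proj(d,p).round(0),proj(e,p).round(0),proj(t,p).round(0))
asc(d,tote(*P))
E
```

```text
25.2 [0.5965 0.211  0.2162] [ 0.7  0.1 -2.9] 0.12221283385256168 57.99376219511032 [-1.06  0.17  0.3   1.83  0.73  1.17 -0.98] [-0.003  0.002 -0.001  0.    -0.     0.    -0.002]
tilt 0.7159623520200542
fl [0.523 0.284 0.086] [81.  6.] [376. 185.] [241. 260.]
fr [0.515 0.147 0.157] [119. 328.] [295. 172.] [327. 267.]
bl [0.612 0.304 0.135] [316.   2.] [419. 198.] [224. 200.]
br [0.605 0.168 0.206] [318. 329.] [334. 184.] [314. 200.]
      =+++++++++++*+++++++++++++++*+*+*++****++******+++*+***+*+*+++*+++**+*+++++**++++++****+++++*---===========-%%
      =**++***+****************+***********************+*****+***+************%%%%%%%%%#%%%%%%%%%%%---===========-%%
      =+*++*****+*************+*****+++*******+********+*************####%%%%%%%%%%%%%%%%%%%%%%%%%%----==========-%%
      -+**++++++**+++++*******+***+*+*+*****+****+*****+***%%%%%%%%%%%%%%%%%%%%%%%%%%%%%%%%%%%%%%%%---===========-%%
      :+************************************************+**********************+**+++**++*.........----==========-..
      :+***********************************************************************
[... 3549 characters left out ...]
    %=++**#@@@=+++*%@@@@%%%%%%%%%%%#++*+++*++++++++++++++*++*++++*++++++*+**+++++*++++++*+++++....::::::::::::..:::
     #=*#%@@@@#=**#@@@@@@%%#%%%%%%%%%*++++++++++++++++++++++++**++++**++*+*****++*+*++++++++++++=...::::::::::::::::
     %-**%@@@@@=**#%@@@@@=======================-=-==-==-=====-========-=-=-=-=-=-==-======-==-===-:..::::.:.:::...:
     %==*%##=====+**+==================================--===-===--===-=======--===========-=======----=-=========-==
     ======================================================-=====-=====-==----===-=====-==-=--=-===----=========--==
     ===================================================================-====-====-==========-=====----==========-==
```

```bash
python3 - <<'E'
from h import *
a=load('w11')['color'].astype(int); b=snap('wrist','w12')['color'].astype(int); print(np.abs(a-b)[0:330,60:340].mean())
print(ctrl.close_job())
E
```

```text
3.5983297258297258
the job is handed in; nothing more can be done
None
```

I handed the job in with the tote held up, tilted about 0.72 rad and steady, the pins slid into its front-left corner (`corner_fl`), and the empty scoop released on the bench where it started. The last wrist-camera frame shows the pins grouped in that corner and none elsewhere on the floor, though I could not count all four one by one. The result was not reported back.

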